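Close the screw press with the ratchet wrench

TASK

Take the ratchet wrench from the white mat, fit it right down over the hex head on top of the small screw press, and swing its handle back and forth between the press's front posts, letting it slip freely on each return, until the pressing plate bears firmly on the steel die; keep the wrench down on the head until then, and stop as soon as the handle comes up tight, so that the die is not crushed. Then lift the wrench off and lay it flat on the mat again, leaving the die standing in the press and the other things on the bench where they are.

Things in the scene. Friction and masses are not known exactly. Their poses are not given: they have to be found in the camera images.
- press: white bench screw press, fixed: base 130 (x) x 150 (y) x 22 mm, crosshead plate 115 x 135 mm with its top 136 mm above the bench; four steel posts, 12 mm thick, at (+-45, +-55) mm, 176 mm high. Origin: centre of the base's underside, on the spindle's axis. Its front (-x) faces the robot, more or less.
- spindle (a joint): turn (rad) of the press's vertical spindle, growing clockwise from above, which drives the plate down 4 mm per rad. Starts at 0 to 0.4, needs 1.2 to 2.4 rad more. Friction 0.6 Nm; stays where left. When the plate meets the die the torque climbs, 0.4 Nm more per 100 N on the die. At 0 two flats of its hex head face the press's +-x; repeats every 60 degrees.
- spindle_head (a point): foot of the spindle's hex head, on its axis, 140 mm above the bench, on a round collar 36 mm wide. The hex is 26 mm across flats and 18 mm tall with a 6 mm tapered tip above it. This frame turns with the spindle; z up.
- platen: dark steel pressing plate 66 x 90 x 12 mm under the crosshead; origin at the centre of its underside, which presses on the die. It only moves up and down, driven by the spindle.
- die: plain steel cylinder 40 mm in diameter, 45 mm tall, loose, standing under the pressing plate on a round sprung seat that gives 1 mm per 120 N and whose height differs by a few mm each time; origin at the centre of its underside. It stands up to 280 N.
- mat: white plastic mat 320 (x) x 160 (y) x 3 mm, fixed on the bench; origin at the centre of its underside.
- wrench: ratchet ring wrench, 0.3 to 0.5 kg, lying on the mat. Origin: centre of its hex hole, at the underside; z up. Round steel head 60 mm wide, 24 mm tall; neck 16 mm wide, then a black grip 20 mm wide, 24 mm tall, 90 to 200 mm from the origin along -x.
- wrench_grip (a point): middle of the wrench's grip, 140 mm from the hole's axis, 12 mm above its underside; axes as the wrench's. With the wrench seated, its underside is level with the foot of the hex and the handle can swing 38 degrees to either side of the press's front before the neck meets a post.
- socket (a joint): turn (rad, counter-clockwise from above) in the wrench's head of the ring with the hex hole (27.6 mm across flats, through). At 0, as it starts, two flats of the hole face +-x of the wrench. Swung clockwise from above the handle drives the ring, after up to 22.5 degrees of slack to the next tooth and 14 of play on the hex; counter-clockwise it slips, with under 0.15 Nm of drag.
- reagent: bystander: brown jar with a white cap, 64 mm in diameter, 130 mm tall; origin at its underside.
- tube_rack: bystander: steel rack of glass tubes, 70 x 160 mm, 105 mm tall; origin at its underside.
- dish: bystander: closed clear culture dish, 90 mm in diameter, 15 mm tall; origin at its underside.
Mind the look-alikes: they are no part of the job. There is more than one size of the press; the job needs the larger.

How it is judged (in metres and radians):
On the way, in this order (a step that is already met when the one before it is completed fails the run):
1. the wrench is fitted right down over the hex head (z of wrench in the frame of spindle_head between -0.006 and 0.006 m and horizontal distance between wrench and spindle_head below 0.004 m), for 0.1 s.
2. the spindle is driven, wrench still on, until the plate bears on the die (all of step 1 and contact force between platen and die above 20 N), for 0.1 s.
At the end, for the whole second after the job is handed in: The pressing plate bears on the die with more than 20 N, the die stands upright within 12 mm of the spindle's axis, and the wrench lies still and flat on the mat (hole's centre and middle of the grip both over it), released (contact force between platen and die above 20 N and angle between die's own z axis and vertical below 0.1 rad and horizontal distance between die and platen below 0.012 m and z of wrench in the frame of mat below 0.009 m and angle between wrench's own z axis and vertical below 0.12 rad and x of wrench in the frame of mat between -0.16 and 0.16 m and y of wrench in the frame of mat between -0.08 and 0.08 m and x of wrench_grip in the frame of mat between -0.16 and 0.16 m and y of wrench_grip in the frame of mat between -0.08 and 0.08 m and linear speed of wrench below 0.02 m/s); the robot touches nothing.
It fails at once if the die is crushed: more than 280 N on it (contact force between platen and die above 280 N).
It fails at once if the wrench is taken off the head midway, before the plate bears on the die (value of joint spindle above 0.9 rad and contact force between platen and die below 5 N and z of wrench in the frame of spindle_head above 0.02 m).
It fails at once if the pressing plate is pushed with the fingers (contact force between the fingers and platen above 5 N).
It fails at once if the jar, the tube rack or the dish is shoved 40 mm or knocked over (distance of any of reagent, tube_rack, dish from where it was at the start of the episode above 0.04 m or angle between any of reagent, tube_rack, dish's own z axis and vertical above 0.3 rad).
It also fails if it takes over 72 s, if anything falls off the work surface, if the arm or the gripper's body presses on something with over 40 N, if the wrist force passes 120 N, or if a joint passes its speed limit or range.

ROBOT

A 6-joint arm with a two-finger parallel gripper is mounted at the origin on the work surface. World frame = base frame: x ahead of the robot, y to its left, z up, the work surface at z = 0. Lengths are in mm, angles in degrees, forces in N, time in s.
With the tool pointing down it reaches from about 300 to 850 mm from the base axis. Payload 4.2 kg.
Tool frame: the origin (TCP) lies midway between the tips of the shut fingers; the grasp point (between the pads) lies env.hold_point_z behind it (env.hold_point_z is the distance from the TCP to the grasp point, in mm); z points along the fingers, y is the line along which they close (so a half turn about z gives the same grasp; the last joint's range is limited). The gripper opens to 91 mm and grips with 3 to 60 N. Pads are 32 mm wide; open, the fingers measure 118 mm over their backs; the gripper's body (76 mm by 178 mm) begins 60 mm behind the grasp point.
Start: joints at [64.859, 18.312, 89.639, -0, 72.044, -1.146], TCP at [233.838, 525.326, 178.376] pointing down, gripper open.
Joint ranges: [-177.97, 177.97], [-48.28, 115.42], [12.27, 149.76], [-77.06, 257.06], [2.81, 150.46], [-146.56, 146.56]. Speed limits (degrees/s): [147.25, 147.25, 180, 180, 180, 180].

INTERFACE

Orientations are given as [roll, pitch, yaw] about the fixed x, y, z axes, in that order (R = Rz(yaw) Ry(pitch) Rx(roll)).
In Python, from workcell import env, viewer, spotter gives the robot as it stands.
- The arm moves only by the tool apply_moves, never from a script. Its arguments are lists of equal length, an entry for each row: "delta_pos": the shift along the world's x, y, z normalised to -1 to 1, where 1 is 120 mm, a list of three; "rot": the turn, a rotation vector about the world's x, y, z normalised to -1 to 1, where 1 is 1.5 rad, a list of three; "hand": the opening, from 0 (shut) to 1 (fully open). A call has 1 to 10 rows; each row is the pose to reach, as a shift and turn from the pose commanded when the call began; what a row does not reach only later rows make up. A row lasts 1/12 s, in which the tool goes at most 41.7 mm and 7.16 degrees, less where a joint would pass 70% of its speed; a pose out of reach is approached as far as the arm can. A call with a number of a shift or a turn outside -1 to 1 is refused whole. A call with a gripper value outside its range is refused whole. The fingers move at their own pace and stop on an object; "newtons" is the grip in N (left out, the last holds). Time passes only in rows, so rows that repeat a pose let the fingers close. It gives the time, the measured TCP pose, the force, the opening and the grip force at its end, in the units of the state.
- env.state(): the state, without advancing time (a new reading comes with each control period).
- viewer.grab_frame(name): name is "side" or "top" or "wrist"; returns a dict with "pixels" (400x640x3 uint8, red, green, blue), "camera_matrix" (3x3 intrinsics, pixels), "R" (3x3) and "t" (3): a world point X has camera coordinates R X + t; the wrist camera has in their place "mount" (4x4, takes a point from camera to tool coordinates, whose origin is the TCP and whose axes are the flange's). Camera axes: x right, y down, z forward; pixel columns grow to the right and rows downward; lengths in mm; the calibration is good to about 2 mm. The wrist camera is an equidistant fisheye: a pixel r from the principal point sees the ray r / f radians off the axis. A picture is of the moment at which its call begins: read the wrist's pose just before it. There is no depth.
- env.job_done(): hands the job in; it is judged then, once.
Trained networks look in a picture, given as the dict that the camera call returned (one of the last four; its "shot" number tells which), for a name from the list of things; names that differ only in an ending like _2 or _b are one class to them, and where a whole thing is asked for, a point or a joint stands for the part that bears it (a point fixed in the world has none). Each returns a list of dicts, best first, with "score" (0 to 1); they miss things now and then, are a little off and sometimes report something else, mostly with a low value. They report only what shows in the picture. A call takes as long as a camera call. They do not tell look-alikes from the thing itself.
- spotter.trace(picture, query): "mask" (400x640 bool, what is visible of it) and "box" ([centre column, centre row, width, height] in pixels, round what is visible of it).
- spotter.landmark_of(picture, query): "position" ([column, row] in pixels: a listed point, or the origin of a listed thing).
The state is a dict: "time_s": time; "qpos": joint angles; "qvel": joint speeds; "effort": joint torques, N m; "ee_pos": TCP position; "ee_rot": TCP orientation; "force": force on the tool from outside, world axes, zero at the start; "torque": the same for the moment, N m; "gripper_width": finger opening in mm; "gripper_force": force on a finger pad.
Only numpy, scipy, OpenCV 4.12 (cv2) and the standard library are available. Lean on these libraries where they do the work, as an engineer would, in place of code of your own. Each camera call takes 0.05 s, during which the arm holds its last target. There are 200 camera calls.

## Working session

There is one attempt and no reset: what is moved stays moved. The work goes in short steps, Python scripts to look and compute and a tool call to move; the robot and the scene stay as the last step left them, time stands still between calls to the robot, and variables do not carry over. Pictures are saved under pics/ and viewed, at most 10 in all, crops included, and the job is handed in when it is done.

Besides the shell and the picture viewer there is one more tool, called after "Call:" as name(argument=value, ...) on one line, values as JSON. apply_moves: Moves the arm, as the interface text tells. Its arguments: {"type":"object","properties":{"delta_pos":{"type":"array"},"rot":{"type":"array"},"hand":{"type":"array"},"newtons":{"type":"number"}},"required":["delta_pos","rot","hand"]}

```bash
ls; mkdir -p pics
python3 - <<'E'
from workcell import env, viewer, spotter
import cv2,numpy as np
print(env.state(), env.hold_point_z)
ims=[]
for n in ["side","top"]:
    p=viewer.grab_frame(n); ims.append(p["pixels"])
    print(n,p["camera_matrix"],p["R"],p["t"])
    for q in ["press","wrench","mat","die"]:
        print(q,[(round(d["score"],2),np.round(d["box"])) for d in spotter.trace(p,q)[:3]])
    for q in ["spindle_head","wrench","wrench_grip","mat","press","die","platen","reagent","tube_rack","dish"]:
        print(q,[(round(d["score"],2),np.round(d["position"],1)) for d in spotter.landmark_of(p,q)[:3]])
for n,i in zip(["side","top"],ims): cv2.imwrite(f"pics/{n}0.png",i[:,:,::-1])
E
```

```text
pics
{'time_s': 0.0, 'qpos': array([ 6.48597820e+01,  1.83496784e+01,  8.97064046e+01,  3.42361889e-04,
        7.20424953e+01, -1.14500598e+00]), 'qvel': array([-0.00766145,  0.0715853 ,  0.00666439,  0.07090391, -0.09792805,
        0.00595924]), 'effort': array([-1.77232710e-04, -4.12455153e+01, -2.31971937e+01,  7.28561310e-02,
        4.57430386e-02, -1.28374877e-04]), 'ee_pos': array([233.57981456, 524.80401813, 177.54000851]), 'ee_rot': array([-1.79901448e+02, -2.29530699e-03,  1.56004680e+02]), 'force': array([ 0.09506212, -0.36590583, -0.92106959]), 'torque': array([ 0.00018836, -0.02958599,  0.03173348]), 'gripper_force': 0.0, 'gripper_width': 90.68091222758615} 18.8
side [[421.06497137   0.         317.7906709 ]
 [  0.         421.06497137 198.26480756]
 [  0.           0.           1.        ]] [[-0.99400932 -0.10889844  0.00930569]
 [-0.06420609  0.5129132  -0.856036  ]
 [ 0.08844797 -0.85150524 -0.51683245]] [ 578.26041142   97.49564841 1118.37122654]
press [(0.76, array([222., 233.,  59.,  73.])), (0.67, array([300., 218.,  67.,  94.])), (0.65, array([300., 193.,  15.,
[... 751 characters left out ...]
267 -0.02943866 -0.10019051]
 [ 0.09991274  0.01076349 -0.99493798]] [  30.46204204  597.68935506 1515.38700184]
press [(0.97, array([295., 182.,  57.,  58.])), (0.73, array([282., 128.,  44.,  48.]))]
wrench [(0.92, array([402., 223.,  21.,  70.]))]
mat [(0.93, array([410., 219.,  60.,  98.]))]
die []
spindle_head [(0.6, array([282.4, 120.8]))]
wrench [(0.73, array([401.5, 199.6]))]
wrench_grip [(0.86, array([399.5, 238.3]))]
mat [(0.75, array([406. , 220.3]))]
press [(0.64, array([293. , 184.1])), (0.64, array([281.1, 130.6]))]
die [(0.65, array([216.7, 186. ]))]
platen [(0.51, array([371.8, 148. ]))]
reagent [(0.98, array([369.5, 151.8]))]
tube_rack []
dish [(0.95, array([216. , 258.4]))]
```

Run:
```python
import cv2
a=cv2.imread("pics/side0.png")[130:380,170:470]; b=cv2.imread("pics/top0.png")[80:310,170:470]
import numpy as np
cv2.imwrite("pics/v1.png",cv2.resize(a,None,fx=2.4,fy=2.4,interpolation=3));cv2.imwrite("pics/v2.png",cv2.resize(b,None,fx=2.5,fy=2.5,interpolation=3))
```

```text
(no output)
```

View pics/v1.png

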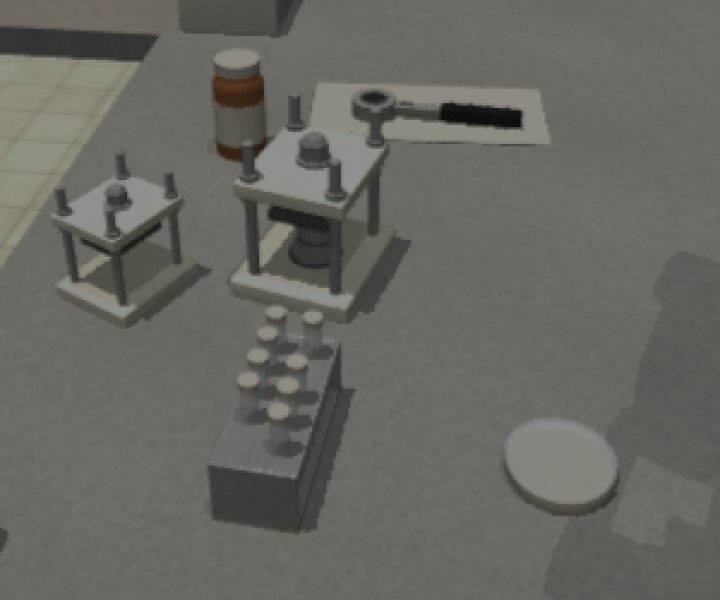

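View pics/v2.png

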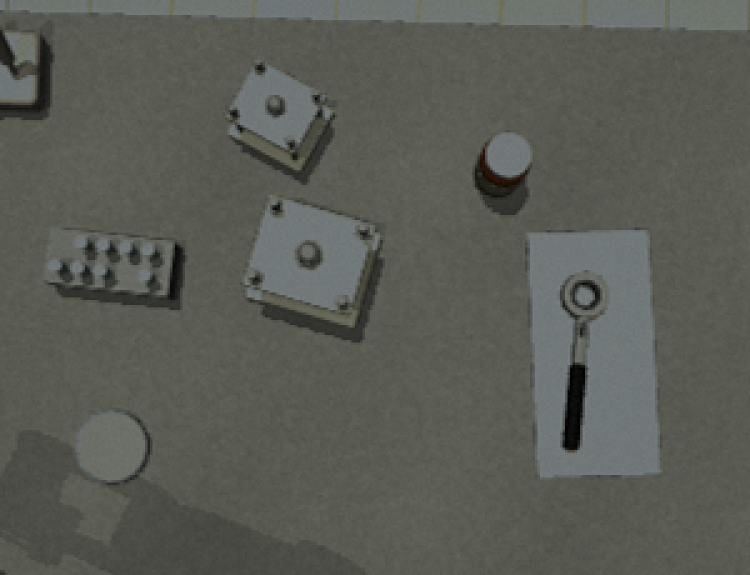

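The side view shows the larger press in the middle (hex at full-image pixel 301,192) and the wrench on the mat, head at 326,174. The top view shows the larger press's hex at 293,182, the wrench head at 403.5,198 and the smaller look-alike press above it at 280,122.

```bash
cat > h.py <<'E'
from workcell import env, viewer, spotter
import cv2,numpy as np
from scipy.spatial.transform import Rotation as Ro
def cam(p,st=None):
    K=p["camera_matrix"]
    if "mount" in p:
        T=np.eye(4);T[:3,:3]=Ro.from_euler("xyz",st["ee_rot"],degrees=True).as_matrix();T[:3,3]=st["ee_pos"]
        M=T@p["mount"];return M[:3,:3],M[:3,3],K,True
    return p["R"].T,-p["R"].T@p["t"],K,False
def ray(c,px):
    R,o,K,fe=c;x=(px[0]-K[0,2])/K[0,0];y=(px[1]-K[1,2])/K[1,1]
    if fe:
        r=np.hypot(x,y);d=np.array([x/r*np.sin(r),y/r*np.sin(r),np.cos(r)]) if r>0 else np.array([0,0,1.])
    else: d=np.array([x,y,1.])
    d=R@d;return o,d/np.linalg.norm(d)
def onz(c,px,z):
    o,d=ray(c,px);return o+d*(z-o[2])/d[2]
def tri(*obs):
    A=np.zeros((3,3));b=np.zeros(3)
    for c,px in obs:
        o,d=ray(c,px);P=np.eye(3)-np.outer(d,d);A+=P;b+=P@o
    X=np.linalg.solve(A,b);res=[np.linalg.norm(np.cross(X-ray(c,px)[0],ray(c,px)[1])) for c,px in obs]
    return X,np.round(res,1)
def proj(c,X):
    R,o,K,fe=c;v=R.T@(np.asarray(X)-o)
    if fe:
        th=np.arctan2(np.hypot(v[0],v[1]),v[2]);n=np.hypot(v[0],v[1])+1e-9;u=v[:2]/n*th
    else: u=v[:2]/v[2]
    return np.array([K[0,0]*u[0]+K[0,2],K[1,1]*u[1]+K[1,2]])
def shot(name,retst=False):
    st=env.state();p=viewer.grab_frame(name);return p,cam(p,st)
E
python3 - <<'E'
from h import *
S,cs=shot("side");T,ct=shot("top")
np.set_printoptions(precision=1,suppress=True)
f=lambda x,y:(x/2.5+170,y/2.5+80); g=lambda x,y:(x/2.4+170,y/2.4+130)
print("hex tip",tri((ct,f(308,250)),(cs,g(315,137))), onz(ct,f(308,254),160))
posts=[onz(ct,f(*q),176) for q in [(277,204),(365,228),(343,300),(257,275)]]
P=np.array(posts);print("posts",P,P.mean(0))
print("edges",[np.linalg.norm(P[i]-P[i-1]) for i in range(4)])
print("yaw",np.degrees(np.arctan2(*( (P[0]-P[3]+P[1]-P[2])[[1,0]]))),np.degrees(np.arctan2(*((P[0]-P[1]+P[3]-P[2])[[1,0]])))-90)
print("wr head",tri((ct,f(584,295)),(cs,g(374,102))),onz(ct,f(584,295),27))
e=onz(ct,f(572,448),20);h=onz(ct,f(584,295),27);print("end",e,np.degrees(np.arctan2(*(h-e)[[1,0]])),np.linalg.norm((h-e)[:2]))
print("mat",[onz(ct,f(*q),3) for q in [(528,233),(649,230),(659,472),(538,476)]])
print("wrist mount"); W,cw=shot("wrist");print(W["mount"],W["camera_matrix"])
cv2.imwrite("pics/w0.png",W["pixels"][:,:,::-1])
for q in ["reagent"]:print(onz(ct,(369.5,151.8),0))
E
```

```text
hex tip (array([614. , 103.7, 161.4]), array([2.6, 2.6])) [612.  103.8 160. ]
posts [[668.4 141.5 176. ]
 [642.9  37.  176. ]
 [557.2  60.2 176. ]
 [583.6 161.9 176. ]] [613.  100.2 176. ]
edges [np.float64(87.20545417133904), np.float64(107.61591041664691), np.float64(88.75826482927592), np.float64(105.0566589582332)]
yaw -14.324970332124705 -14.126401894744333
wr head (array([ 584.4, -249.5,   18.9]), array([1.6, 1.6])) [ 585.2 -248.    27. ]
end [ 388.5 -236.1   20. ] -3.4553842133460773 197.0791191951478
mat [array([ 667.4, -177.6,    3. ]), array([ 676.1, -337. ,    3. ]), array([ 360.6, -351.7,    3. ]), array([ 350.7, -195.6,    3. ])]
wrist mount
[[   0.    -1.    -0.3   75.5]
 [   1.     0.     0.     1.1]
 [   0.    -0.3    1.  -205.8]
 [   0.     0.     0.     1. ]] [[309.7   0.  319.3]
 [  0.  309.7 202.2]
 [  0.    0.    1. ]]
[ 738.5 -138.1    0. ]
```

Call:
apply_moves(delta_pos=[[0.85,-0.9,0.4],[0.85,-0.9,0.4],[0.85,-0.9,0.4],[0.85,-0.9,0.4]], rot=[[0,0,0],[0,0,0],[0,0,0],[0,0,0]], hand=[1,1,1,1])

```text
time_s: 1.98
ee_pos: [337.5, 415.6, 227.5]
ee_rot: [180.0, 0.1, 156.0]
force: [1.1, 1.1, -0.1]
gripper_width: 91.7
gripper_force: 0.0
```

Call:
apply_moves(delta_pos=[[0.85,-0.9,0],[0.85,-0.9,0],[0.85,-0.9,0],[0.85,-0.9,0]], rot=[[0,0,0],[0,0,0],[0,0,0],[0,0,0]], hand=[1,1,1,1])

```text
time_s: 2.32
ee_pos: [440.2, 306.3, 226.6]
ee_rot: [-180.0, 0.1, 155.9]
force: [0.8, 0.1, -0.3]
gripper_width: 91.6
gripper_force: 0.0
```

Call:
apply_moves(delta_pos=[[0.85,-0.9,0],[0.85,-0.9,0],[0.85,-0.9,0],[0.85,-0.9,0]], rot=[[0,0,0],[0,0,0],[0,0,0],[0,0,0]], hand=[1,1,1,1])

```text
time_s: 2.65
ee_pos: [542.3, 198.0, 226.3]
ee_rot: [-180.0, 0.1, 155.9]
force: [0.6, 0.5, 0.3]
gripper_width: 91.1
gripper_force: 0.0
```

Call:
apply_moves(delta_pos=[[0.85,-0.9,0],[0.85,-0.9,0],[0.85,-0.9,0],[0.85,-0.9,0],[0.85,-0.9,0]], rot=[[0,0,0],[0,0,0],[0,0,0],[0,0,0],[0,0,0]], hand=[1,1,1,1,1])

```text
time_s: 3.07
ee_pos: [644.9, 89.0, 225.2]
ee_rot: [-179.9, 0.1, 155.7]
force: [-0.1, -0.0, 0.3]
gripper_width: 91.3
gripper_force: 0.0
```

Run:
```python
from h import *
np.set_printoptions(precision=1,suppress=True)
W,cw=shot("wrist");s=env.state();print(s["ee_pos"],s["ee_rot"],s["time_s"])
u=proj(cw,(613,102,155));print(u)
print([(d["score"],d["position"],onz(cw,d["position"],140)) for d in spotter.landmark_of(W,"spindle_head")])
np.save("pics/w1.npy",W["pixels"])
x,y=int(u[0]),int(u[1]);c=W["pixels"][max(0,y-60):y+60,max(x-80,0):x+80,::-1];print(max(x-80,0),max(y-60,0))
cv2.imwrite("pics/v3.png",cv2.resize(c,None,fx=5,fy=5,interpolation=3))
```

```text
[643.   91.3 225.4] [-180.    -0.   155.8] 3.1167
[316.8 164.7]
[(0.91, [319.9, 159.3], array([611.5, 105.7, 140. ]))]
236 104
```

View pics/v3.png

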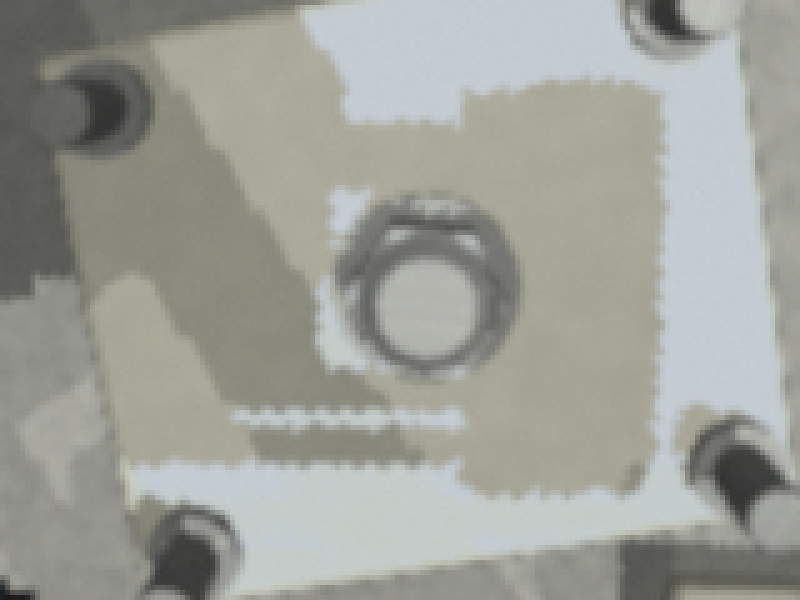

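Run:
```python
from h import *
np.set_printoptions(precision=1,suppress=True)
W,cw=shot("wrist")
f=lambda x,y:(236+x/5,104+y/5)
print("collar",onz(cw,f(428,285),140),"tip",onz(cw,f(428,310),164))
for a,b in [((390,222),(476,227)),((390,222),(347,285)),((476,227),(510,290))]:
    A,B=onz(cw,f(*a),158),onz(cw,f(*b),158);print(np.degrees(np.arctan2(*(B-A)[[1,0]]))%60,np.linalg.norm(B-A))
P=np.array([onz(cw,f(*q),140) for q in [(105,110),(668,18),(740,455),(195,548)]]);print(P,P.mean(0))
print([np.degrees(np.arctan2(*(P[i]-P[i-1])[[1,0]]))%90 for i in range(4)])
# overlay candidates
img=cv2.resize(W["pixels"][104:224,236:396,::-1],None,fx=5,fy=5,interpolation=3)
c=np.array([612,104.])
out=[]
for dy in (0,10,20,30):
    m=img.copy()
    for z,col in ((158,(0,0,255)),):
        pts=[]
        for k in range(6):
            t=np.radians(-14-dy+30+60*k);X=[c[0]+15*np.cos(t),c[1]+15*np.sin(t),z];u=proj(cw,X);pts.append([(u[0]-236)*5,(u[1]-104)*5])
        cv2.polylines(m,[np.int32(pts)],True,col,1)
    out.append(m[150:420,300:560])
o=np.hstack(out);cv2.imwrite("pics/v4.png",cv2.resize(o,(800,int(800*o.shape[0]/o.shape[1]))))
```

```text
collar [610.6 110.3 140. ] tip [611.6 109.7 164. ]
2.6630437086917453 15.219369727176549
1.6389856457060432 13.629373043073754
4.517461457547748 12.826352732013184
[[554.5  68.5 140. ]
 [582.  172.2 140. ]
 [665.9 153.  140. ]
 [639.4  46.9 140. ]] [610.5 110.1 140. ]
[np.float64(75.69814701184578), np.float64(75.14088928544219), np.float64(77.09827210379582), np.float64(76.00613697667481)]
```

View pics/v4.png

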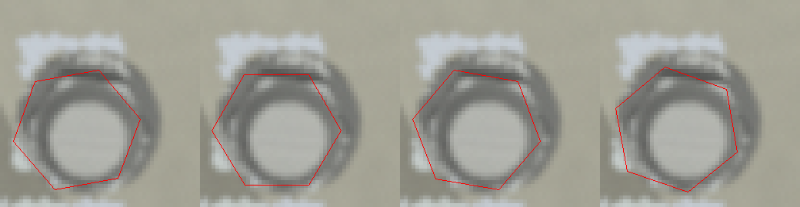

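Run:
```python
from h import *
np.set_printoptions(precision=1,suppress=True)
W,cw=shot("wrist");print(env.state()["ee_pos"],env.state()["time_s"])
l=spotter.landmark_of(W,"spindle_head")[0];print(l["score"],l["position"],onz(cw,l["position"],140))
img=cv2.resize(W["pixels"][104:224,236:396],None,fx=5,fy=5,interpolation=3)
g=cv2.cvtColor(img,cv2.COLOR_RGB2GRAY)
for r0,r1,z in ((45,65,164),(85,105,140)):
    for q in cv2.HoughCircles(g[150:420,280:580],cv2.HOUGH_GRADIENT,1,200,param1=60,param2=12,minRadius=r0,maxRadius=r1)[0][:2]:
        print(q,onz(cw,(236+(q[0]+280-2)/5,104+(q[1]+150-2)/5),z))
# posts at base of collars by spot - overlay
m=img[:,:,::-1].copy()
for c,col in (((611,108),(0,0,255)),):
    for r,z in ((18,140),(9.5,164)):
        cv2.polylines(m,[np.int32([(proj(cw,(c[0]+r*np.cos(t),c[1]+r*np.sin(t),z))-[236,104])*5+2 for t in np.linspace(0,6.28,60)])],True,col,1)
    t=np.radians(-27.3+30+60*np.arange(6))
    cv2.polylines(m,[np.int32([(proj(cw,(c[0]+15*np.cos(a),c[1]+15*np.sin(a),158))-[236,104])*5+2 for a in t])],True,(0,200,0),1)
cv2.imwrite("pics/v5.png",m[100:470,230:630])
```

```text
[641.1  94.1 226.4] 3.2667
0.85 [317.2, 167.8] [614.4 104.7 140. ]
[126.5 196.5  57.8] [615.  104.3 164. ]
[132.5 161.5  93.4] [613.  106.2 140. ]
```

View pics/v5.png

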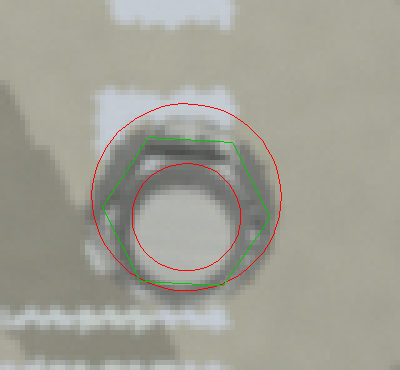

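The overlay shows the hex concentric with about (614, 104.5), flats facing yaw about -27°. Now I'll go to the wrench.

Call:
apply_moves(delta_pos=[[-0.39,-0.94,0],[-0.39,-0.94,0],[-0.39,-0.94,0],[-0.39,-0.94,0]], rot=[[0,0,0.24],[0,0,0.24],[0,0,0.24],[0,0,0.24]], hand=[1,1,1,1])

```text
time_s: 3.65
ee_pos: [591.8, -23.8, 227.4]
ee_rot: [-179.8, -0.1, 176.7]
force: [-0.8, 0.8, 0.5]
gripper_width: 91.4
gripper_force: 0.0
```

Call:
apply_moves(delta_pos=[[-0.39,-0.94,0],[-0.39,-0.94,0],[-0.39,-0.94,0]], rot=[[0,0,0],[0,0,0],[0,0,0]], hand=[1,1,1])

```text
time_s: 3.9
ee_pos: [547.3, -131.9, 226.9]
ee_rot: [-180.0, 0.0, 176.8]
force: [1.5, -0.0, 0.7]
gripper_width: 91.2
gripper_force: 0.0
```

Call:
apply_moves(delta_pos=[[-0.39,-0.93,-0.4],[-0.39,-0.93,-0.4],[-0.39,-0.93,-0.4],[-0.39,-0.93,-0.4],[-0.39,-0.93,-0.4],[-0.39,-0.93,-0.4]], rot=[[0,0,0],[0,0,0],[0,0,0],[0,0,0],[0,0,0],[0,0,0]], hand=[1,1,1,1,1,1])

```text
time_s: 4.4
ee_pos: [502.0, -242.7, 179.0]
ee_rot: [180.0, 0.1, 176.6]
force: [0.5, 0.7, -0.9]
gripper_width: 91.0
gripper_force: 0.0
```

Run:
```python
from h import *
np.set_printoptions(precision=1,suppress=True)
W,cw=shot("wrist");W,cw=shot("wrist");s=env.state();print(s["ee_pos"],s["ee_rot"],s["time_s"])
for q,z in (("wrench",3),("wrench_grip",15)):
    print(q,[(round(d["score"],2),d["position"],onz(cw,d["position"],z)) for d in spotter.landmark_of(W,q)[:2]])
t=spotter.trace(W,"wrench")
print(t[0]["box"],t[0]["score"])
np.save("pics/mask.npy",t[0]["mask"])
cv2.imwrite("pics/v6.png",W["pixels"][:,:,::-1])
```

```text
[ 502.7 -242.3  179.3] [180.    0.1 176.7] 4.5
wrench [(0.91, [314.7, 241.4], array([ 586.8, -251.9,    3. ])), (0.48, [623.4, 220.4], array([605.6, 364.5,   3. ]))]
wrench_grip [(0.71, [321.4, 136.0], array([ 448.4, -235.5,   15. ]))]
[315.9, 176.2, 48.1, 177.9] 0.62
```

View pics/v6.png

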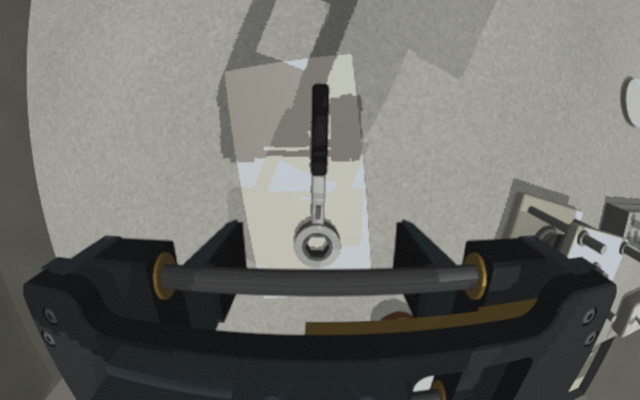

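The wrist view shows the wrench with its hole at about (317, 242) and the grip running from (320, 86) to (319, 174).

Run:
```python
from h import *
np.set_printoptions(precision=2,suppress=True)
W,cw=shot("wrist");T,ct=shot("top");S,cs=shot("side")
for px,z in (((317.3,242),22),((320,88),27),((319.3,172),27),((319.8,130),27)): print(px,onz(cw,px,z))
t=[spotter.landmark_of(T,q)[0]["position"] for q in ("wrench","wrench_grip")]
w=[spotter.landmark_of(W,q)[0]["position"] for q in ("wrench","wrench_grip")]
print(t,[tri((ct,a),(cw,b)) for a,b in zip(t,w)])
print(tri((ct,(403.6,198)),(cw,(317.3,242)),))
# mask-based grip axis: dark pixels
g=cv2.cvtColor(W["pixels"],cv2.COLOR_RGB2GRAY)[80:180,300:340]
ys,xs=np.where(g<45);P=np.array([onz(cw,(x+300,y+80),24) for x,y in zip(xs,ys)])
c=P.mean(0);u,s,v=np.linalg.svd((P-c)[:,:2],full_matrices=False);print("grip c",c,v[0],np.degrees(np.arctan2(v[0][1],v[0][0])),len(P),P.min(0),P.max(0))
```

```text
(317.3, 242) [ 579.63 -248.2    22.  ]
(320, 88) [ 391.94 -234.38   27.  ]
(319.3, 172) [ 489.51 -240.63   27.  ]
(319.8, 130) [ 440.49 -237.32   27.  ]
[[403.3, 198.6], [400.4, 236.2]] [(array([ 584.29, -249.  ,   14.04]), array([0.4, 0.4])), (array([ 455.25, -239.01,   17.29]), array([7.1, 7.1]))]
(array([ 586.36, -250.02,    7.79]), array([1.6, 1.6]))
grip c [ 439.8  -237.58   24.  ] [ 1.   -0.08] -4.307363517073564 1316 [ 387.79 -249.19   24.  ] [ 492.74 -226.23   24.  ]
```

Call:
apply_moves(delta_pos=[[-0.32,0.022,-0.3],[-0.32,0.022,-0.6],[-0.32,0.022,-0.95],[-0.32,0.022,-0.95],[-0.32,0.022,-0.95]], rot=[[0,0,-0.01],[0,0,-0.01],[0,0,-0.01],[0,0,-0.01],[0,0,-0.01]], hand=[0.6,0.6,0.6,0.6,0.6])

```text
time_s: 5.42
ee_pos: [461.7, -240.6, 63.0]
ee_rot: [179.9, -0.3, 175.8]
force: [0.5, -0.3, 0.9]
gripper_width: 60.5
gripper_force: 0.0
```

Call:
apply_moves(delta_pos=[[0,0,-0.2],[0,0,-0.4],[0,0,-0.495],[0,0,-0.495],[0,0,-0.495]], rot=[[0,0,0],[0,0,0],[0,0,0],[0,0,0],[0,0,0]], hand=[0.6,0.6,0.6,0.6,0.6])

```text
time_s: 5.83
ee_pos: [465.1, -242.2, 6.9]
ee_rot: [-179.9, 0.2, 175.8]
force: [0.2, -0.8, 0.5]
gripper_width: 54.6
gripper_force: 0.0
```

Run:
```python
from workcell import env
s=env.state();print(s["ee_pos"],s["ee_rot"],s["force"],s["torque"],s["gripper_width"])
```

```text
[ 465.08307388 -242.24903935    6.87822592] [-179.92179179    0.18284047  175.78031823] [ 0.21779334 -0.76586403  0.48343071] [ 0.00552318 -0.03422345  0.02625579] 54.62211906237124
```

Call:
apply_moves(delta_pos=[[0,0.015,0],[0,0.015,0],[0,0.015,0],[0,0.015,0],[0,0.015,0],[0,0.015,0],[0,0.015,0],[0,0.015,0]], rot=[[0,0,0],[0,0,0],[0,0,0],[0,0,0],[0,0,0],[0,0,0],[0,0,0],[0,0,0]], hand=[0,0,0,0,0,0,0,0], newtons=60)

```text
time_s: 6.5
ee_pos: [463.0, -239.4, 5.0]
ee_rot: [180.0, -0.0, 175.8]
force: [0.6, -0.2, -0.2]
gripper_width: 4.1
gripper_force: 0.0
```

Call:
apply_moves(delta_pos=[[0,0,0.2],[0,0,0.5],[0,0,0.8],[0,0,1],[0,0,1]], rot=[[0,0,0],[0,0,0],[0,0,0],[0,0,0],[0,0,0]], hand=[0,0,0,0,0])

```text
time_s: 6.92
ee_pos: [466.4, -241.3, 130.5]
ee_rot: [-179.7, 0.6, 175.8]
force: [0.6, -1.2, -0.5]
gripper_width: 0.2
gripper_force: 0.0
```

Call:
apply_moves(delta_pos=[[0,0,0.3],[0,0,0.6],[0,0,0.75],[0,0,0.75],[0,0,0.75],[0,0,0.75],[0,0,0.75]], rot=[[0,0,0],[0,0,0],[0,0,0],[0,0,0],[0,0,0],[0,0,0],[0,0,0]], hand=[0,0,0,0,0,0,0])

```text
time_s: 7.5
ee_pos: [462.0, -238.9, 212.9]
ee_rot: [179.9, -0.2, 175.8]
force: [-0.2, 0.0, -0.6]
gripper_width: 0.4
gripper_force: 0.0
```

Run:
```python
from h import *
np.set_printoptions(precision=2,suppress=True)
S,cs=shot("side");T,ct=shot("top");W,cw=shot("wrist");s=env.state();print(s["ee_pos"],s["ee_rot"],s["force"],s["torque"],s["gripper_width"])
P=[spotter.landmark_of(p,"wrench")[0] for p in (S,T,W)];px=[d["position"] for d in P];print(px,[d["score"] for d in P])
cc=(cs,ct,cw);print(tri(*zip(cc,px)),tri(*list(zip(cc,px))[:2]),tri(*list(zip(cc,px))[1:]))
for q in (30,):
    a=S["pixels"][int(px[0][1])-60:int(px[0][1])+60,int(px[0][0])-60:int(px[0][0])+100]
    b=W["pixels"][130:290,240:400]
cv2.imwrite("pics/v7.png",np.hstack([cv2.resize(a,(533,400),interpolation=3),cv2.resize(b,(267*1,267),interpolation=3) if 0 else cv2.copyMakeBorder(cv2.resize(b,(260,260),interpolation=3),0,140,0,0,0)])[:,:,::-1])
```

```text
[ 462.5  -239.12  213.67] [179.93  -0.13 175.77] [ 1.13 -0.24  0.09] [0.09 0.03 0.02] 0.08805570815649831Traceback (most recent call last):
  File "<stdin>", line 4, in <module>
IndexError: list index out of range
```

The grip came up empty (0 mm); let me see where the wrench is.

Run:
```python
from h import *
np.set_printoptions(precision=2,suppress=True)
S,cs=shot("side");T,ct=shot("top");W,cw=shot("wrist");s=env.state();print(s["ee_pos"])
for p in (S,T,W):
  for q in("wrench","wrench_grip"): print(q,[(round(d["score"],2),d["position"]) for d in spotter.landmark_of(p,q)[:2]])
a=S["pixels"][130:230,280:440];b=W["pixels"][50:350,150:480]
cv2.imwrite("pics/v7.png",np.hstack([cv2.resize(a,(470,294),interpolation=3)[:294],cv2.resize(b,(323,294))])[:,:,::-1])
```

```text
[ 463.03 -239.44  214.88]
wrench [(0.61, [326.1, 171.9]), (0.29, [286.1, 314.2])]
wrench_grip [(0.82, [366.5, 177.9]), (0.16, [301.0, 232.7])]
wrench [(0.74, [402.3, 200.2])]
wrench_grip []
wrench []
wrench_grip [(0.77, [320.6, 164.0])]
```

View pics/v7.png

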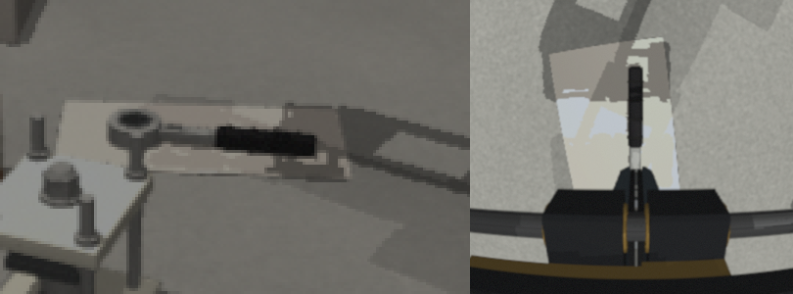

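Run:
```python
from h import *
np.set_printoptions(precision=1,suppress=True)
S,cs=shot("side");T,ct=shot("top");W,cw=shot("wrist");s=env.state();e=s["ee_pos"];print(e,s["time_s"],W["mount"])
print([proj(c,e) for c in (cs,ct,cw)],[proj(c,(464,-240,15)) for c in (cs,ct,cw)])
a=S["pixels"][60:220,260:440];b=W["pixels"][80:280,230:410]
c=T["pixels"][150:310,330:490]
r=lambda i:cv2.resize(i,(int(400*i.shape[1]/i.shape[0]*0.66),264),interpolation=3)
cv2.imwrite("pics/v8.png",np.hstack([r(a),r(b),r(c)])[:,:,::-1])
```

```text
[ 463.  -239.5  215. ] 8.4 [[   0.    -1.    -0.3   75.1]
 [   1.     0.     0.     1.1]
 [  -0.    -0.3    1.  -205.8]
 [   0.     0.     0.     1. ]]
[array([366.9, 117.9]), array([412.3, 235.3]), array([317.5, 227.3])] [array([362.3, 177.1]), array([400. , 235.6]), array([317.9, 176.4])]
```

View pics/v8.png

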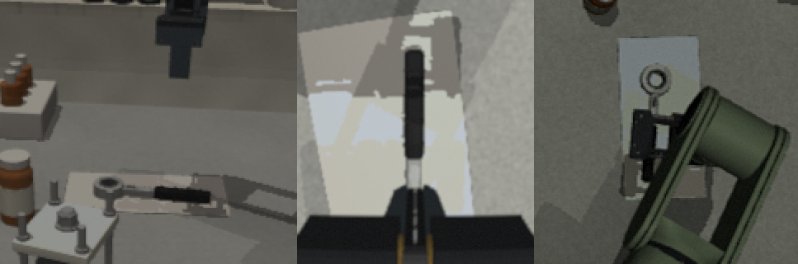

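The side view shows the fingertips at about (369, 106), higher than the projected TCP (367, 118), so the fingers closed above the handle. I'll descend again and check from the side.

Call:
apply_moves(delta_pos=[[0,0,-0.3],[0,0,-0.6],[0,0,-0.9],[0,0,-1],[0,0,-1]], rot=[[0,0,0],[0,0,0],[0,0,0],[0,0,0],[0,0,0]], hand=[0.55,0.55,0.55,0.55,0.55])

```text
time_s: 8.82
ee_pos: [460.4, -238.0, 91.5]
ee_rot: [179.8, -0.4, 175.8]
force: [-1.4, 0.1, 0.4]
gripper_width: 31.2
gripper_force: 0.0
```

Call:
apply_moves(delta_pos=[[0,0,-0.3],[0,0,-0.6],[0,0,-0.75],[0,0,-0.75],[0,0,-0.75],[0,0,-0.75]], rot=[[0,0,0],[0,0,0],[0,0,0],[0,0,0],[0,0,0],[0,0,0]], hand=[0.55,0.55,0.55,0.55,0.55,0.55])

```text
time_s: 9.32
ee_pos: [464.9, -240.5, 7.0]
ee_rot: [-179.9, 0.2, 175.8]
force: [0.5, -0.3, -0.3]
gripper_width: 50.3
gripper_force: 0.0
```

Run:
```python
from h import *
np.set_printoptions(precision=1,suppress=True)
S,cs=shot("side");T,ct=shot("top");W,cw=shot("wrist");s=env.state();e=s["ee_pos"];print(e,s["time_s"],s["gripper_width"],s["force"])
print([proj(c,e) for c in (cs,ct,cw)])
a=S["pixels"][110:210,300:440];b=W["pixels"][80:300,200:440]
cv2.imwrite("pics/v9.png",np.hstack([cv2.resize(a,(500,357),interpolation=3),cv2.resize(b,(290,357),interpolation=3)])[:,:,::-1])
```

```text
[ 464.5 -240.2    6.9] 9.4667 50.09490968101412 [-0.4 -0.7  0.6]
[array([362. , 179.2]), array([399.7, 235.5]), array([317.7, 226.8])]
```

View pics/v9.png

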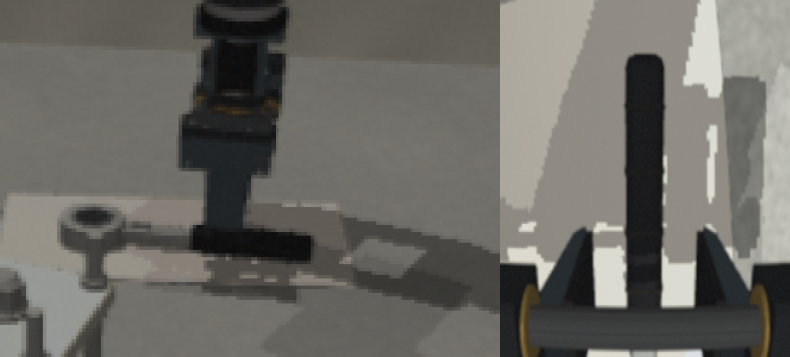

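The side view shows the near finger ending at about (364, 174), above the handle. The tips stand about 32 mm higher than reported, so I'll lower carefully while watching the force.

Call:
apply_moves(delta_pos=[[0,0,-0.1],[0,0,-0.17],[0,0,-0.2],[0,0,-0.2]], rot=[[0,0,0],[0,0,0],[0,0,0],[0,0,0]], hand=[0.55,0.55,0.55,0.55])

```text
time_s: 9.8
ee_pos: [462.5, -239.2, -19.5]
ee_rot: [180.0, -0.1, 175.8]
force: [-0.4, 0.8, 0.0]
gripper_width: 49.8
gripper_force: 0.0
```

Run:
```python
from h import *
np.set_printoptions(precision=1,suppress=True)
S,cs=shot("side");s=env.state();print(s["ee_pos"],s["force"],s["qpos"])
for z in range(-30,50,10):print(z,proj(cs,(464,-213,z)))
a=S["pixels"][140:200,320:400];cv2.imwrite("pics/v10.png",cv2.resize(a,(640,480),interpolation=3)[:,:,::-1])
```

```text
[ 462.9 -239.4  -19.1] [-0.3  0.2  1. ] [ -28.6   25.5  111.4    0.    43.  -114.4]
-30 [361.2 193.3]
-20 [361.4 190.7]
-10 [361.6 187.9]
0 [361.8 185.2]
10 [362.  182.5]
20 [362.2 179.7]
30 [362.4 176.9]
40 [362.6 174.1]
```

View pics/v10.png

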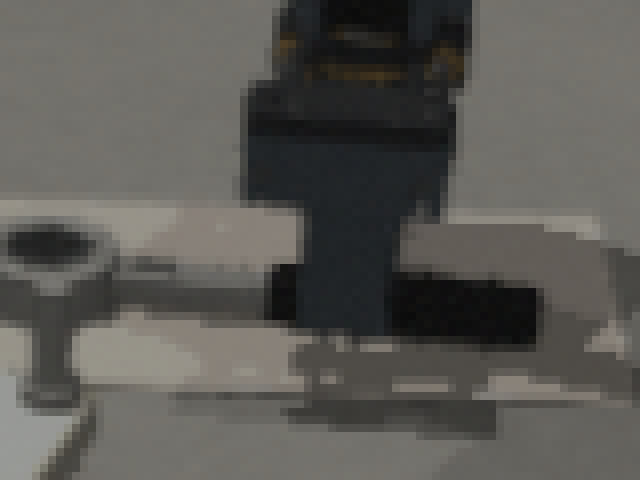

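The finger now covers the grip, its tip at about row 182 (z ≈ 12 mm). I'll go 5 mm lower and close.

Call:
apply_moves(delta_pos=[[0,0,-0.04],[0,0,-0.04],[0,0,-0.04],[0,0,-0.04],[0,0,-0.04],[0,0,-0.04],[0,0,-0.04],[0,0,-0.04]], rot=[[0,0,0],[0,0,0],[0,0,0],[0,0,0],[0,0,0],[0,0,0],[0,0,0],[0,0,0]], hand=[0.55,0.55,0,0,0,0,0,0], newtons=60)

```text
time_s: 10.52
ee_pos: [463.2, -239.6, -23.7]
ee_rot: [-180.0, 0.0, 175.8]
force: [0.9, -0.2, 0.1]
gripper_width: 19.5
gripper_force: 60.0
```

Call:
apply_moves(delta_pos=[[0,0,0],[0,0,0]], rot=[[0,0,0],[0,0,0]], hand=[0,0])

```text
time_s: 10.68
ee_pos: [463.2, -239.6, -23.7]
ee_rot: [-180.0, 0.0, 175.8]
force: [-0.7, -0.9, 1.6]
gripper_width: 19.6
gripper_force: 60.0
```

Call:
apply_moves(delta_pos=[[0,0,0.05],[0,0,0.15],[0,0,0.3],[0,0,0.5],[0,0,0.7],[0,0,0.9],[0,0,1],[0,0,1]], rot=[[0,0,0],[0,0,0],[0,0,0],[0,0,0],[0,0,0],[0,0,0],[0,0,0],[0,0,0]], hand=[0,0,0,0,0,0,0,0])

```text
time_s: 11.35
ee_pos: [464.3, -240.0, 98.8]
ee_rot: [-179.9, 0.2, 175.8]
force: [0.4, -0.6, -3.5]
gripper_width: 19.5
gripper_force: 60.0
```

Call:
apply_moves(delta_pos=[[0,0.05,0.2],[0.02,0.2,0.4],[0.03,0.35,0.6],[0.05,0.52,0.77],[0.07,0.7,0.77],[0.09,0.83,0.77],[0.09,0.9,0.77]], rot=[[0,0,0],[0,0,0],[0,0,0],[0,0,-0.02],[0,0,-0.04],[0,0,-0.06],[0,0,-0.07]], hand=[0,0,0,0,0,0,0])

```text
time_s: 11.93
ee_pos: [472.7, -129.1, 187.2]
ee_rot: [179.9, -0.2, 169.8]
force: [-0.0, 1.0, -4.1]
gripper_width: 19.7
gripper_force: 60.0
```

Run:
```python
from h import *
np.set_printoptions(precision=2,suppress=True)
S,cs=shot("side");T,ct=shot("top");W,cw=shot("wrist");s=env.state();print(s["ee_pos"],s["ee_rot"],s["force"],s["torque"],s["gripper_width"])
L=[spotter.landmark_of(p,"wrench") for p in (S,T,W)]
ob=[(c,l[0]["position"]) for c,l in zip((cs,ct,cw),L) if l];print([(l[0]["score"],l[0]["position"]) for l in L if l])
if len(ob)>1: print(tri(*ob),tri(*ob[:2]),tri(*ob[-2:]))
```

```text
[ 472.67 -130.78  187.15] [179.99  -0.2  169.85] [-0.3  -1.29 -3.9 ] [0.08 0.24 0.  ] 19.869155386048305
[(0.74, [318.2, 124.1]), (0.95, [375.5, 187.9]), (0.19, [590.5, 79.9])]
(array([522.35, -74.87, 307.58]), array([ 84.4,  76.7, 132.5])) (array([ 594.91, -131.84,  229.57]), array([2.3, 2.3])) (array([ 485.57, -119.87,  414.28]), array([86.5, 86.5]))
```

Run:
```python
from h import *
np.set_printoptions(precision=2,suppress=True)
S,cs=shot("side");T,ct=shot("top");W,cw=shot("wrist");s=env.state();e=s["ee_pos"];print(e,s["ee_rot"])
y=np.radians(s["ee_rot"][2]-180);d=np.array([np.cos(y),np.sin(y),0])
o=e+121*d+[0,0,26.7];g=o-140*d+[0,0,12]
for n,X in (("wrench",o),("wrench_grip",g)):
  for p,c in ((S,cs),(T,ct),(W,cw)):
    print(n,proj(c,X),[(round(q["score"],2),q["position"]) for q in spotter.landmark_of(p,n)[:2]])
for p in (S,T,W):
  t=spotter.trace(p,"wrench");print([(round(q["score"],2),q["box"]) for q in t[:2]])
# bright ring in top: hole via dark blob
```

```text
[ 473.67 -132.01  188.27] [180.    -0.03 169.71]
wrench [320.56 126.33] [(0.97, [321.2, 123.2]), (0.21, [302.0, 212.3])]
wrench [382.49 188.64] [(0.79, [380.7, 192.1])]
wrench [317.72 376.6 ] []
wrench_grip [369.79 128.02] [(0.91, [367.6, 127.4])]
wrench_grip [373.34 236.98] [(0.59, [374.9, 234.4]), (0.26, [213.7, 259.3])]
wrench_grip [317.25 219.64] [(0.76, [320.1, 222.1])]
[(0.92, [351.3, 124.1, 81.0, 21.2])]
[(0.75, [381.5, 217.2, 24.7, 80.0])]
[(0.73, [316.8, 219.2, 40.5, 206.2])]
```

Call:
apply_moves(delta_pos=[[0.02,0.15,0],[0.04,0.35,0],[0.06,0.55,0],[0.08,0.8,0],[0.09,1,0]], rot=[[0,0,-0.02],[0,0,-0.04],[0,0,-0.06],[0,0,-0.08],[0,0,-0.1]], hand=[0,0,0,0,0])

```text
time_s: 13.25
ee_pos: [484.8, -9.7, 188.7]
ee_rot: [179.9, 0.0, 161.1]
force: [-0.1, 0.4, -3.6]
gripper_width: 19.2
gripper_force: 60.0
```

Call:
apply_moves(delta_pos=[[0.02,0.3,0],[0.05,0.55,0],[0.08,0.75,0],[0.1,0.9,0],[0.12,0.97,0]], rot=[[0,0,-0.02],[0,0,-0.04],[0,0,-0.06],[0,0,-0.08],[0,0,-0.098]], hand=[0,0,0,0,0])

```text
time_s: 13.67
ee_pos: [499.1, 107.7, 188.6]
ee_rot: [179.9, -0.0, 152.8]
force: [-0.1, -0.0, -4.9]
gripper_width: 19.3
gripper_force: 60.0
```

Call:
apply_moves(delta_pos=[[0.03,0.2,0],[0.05,0.38,0],[0.06,0.46,0],[0.06,0.46,0],[0.06,0.46,0],[0.06,0.46,0]], rot=[[0,0,0],[0,0,0],[0,0,0],[0,0,0],[0,0,0],[0,0,0]], hand=[0,0,0,0,0,0])

```text
time_s: 14.17
ee_pos: [506.0, 159.2, 188.5]
ee_rot: [-179.9, -0.0, 152.7]
force: [-0.2, 0.1, -4.1]
gripper_width: 19.7
gripper_force: 60.0
```

```bash
cat > chk.py <<'E'
from h import *
np.set_printoptions(precision=2,suppress=True)
def chk():
    env.state();viewer.grab_frame("top")
    S,cs=shot("side");s=env.state();T,ct=shot("top");e=s["ee_pos"];print(s["time_s"],e,s["ee_rot"],s["force"],s["torque"])
    y=np.radians(s["ee_rot"][2]-180);d=np.array([np.cos(y),np.sin(y),0]);o=e+121*d+[0,0,26.7]
    print("pred hole",o)
    for p,c,n in ((S,cs,"side"),(T,ct,"top")):
        for q in ("wrench","wrench_grip"):
            l=spotter.landmark_of(p,q);X=o if q=="wrench" else o-140*d+[0,0,12]
            print(n,q,"pred",proj(c,X),[(round(k["score"],2),k["position"]) for k in l[:1]])
    return S,cs,T,ct,o
if __name__=="__main__":
    S,cs,T,ct,o=chk()
    # head: circle of the ring in the top picture, ring top z
    u=proj(ct,o+[0,0,24]).astype(int);k=8;h=22
    im=cv2.resize(T["pixels"][u[1]-h:u[1]+h,u[0]-h:u[0]+h],None,fx=k,fy=k,interpolation=3)
    g=cv2.cvtColor(im,cv2.COLOR_RGB2GRAY)
    for r0,r1 in ((25,60),(65,110)):
        C=cv2.HoughCircles(g,cv2.HOUGH_GRADIENT,1,30,param1=60,param2=14,minRadius=r0,maxRadius=r1)
        if C is not None:
            for q in C[0][:2]: print(q,onz(ct,(u[0]-h+(q[0]-3.5)/k,u[1]-h+(q[1]-3.5)/k),o[2]+24))
E
python3 chk.py
```

```text
14.2667 [506.11 159.1  188.65] [-179.98    0.01  152.67] [-0.15 -0.49 -4.82] [0.08 0.24 0.08]
pred hole [613.6  103.55 215.35]
side wrench pred [300.08 166.62] [(0.85, [299.7, 163.6])]
side wrench_grip pred [353.21 178.43] [(0.92, [350.3, 178.5])]
top wrench pred [292.39 178.71] [(0.81, [290.9, 180.2])]
top wrench_grip pred [267.75 221.49] [(0.66, [269.5, 218.1])]
[187.5 172.5  52.7] [617.82 103.62 239.35]
[219.5 187.5  52.7] [612.85  92.22 239.35]
[139.5 147.5 100.6] [626.16 120.76 239.35]
[130.5 181.5 109.4] [614.05 123.48 239.35]
```

Call:
apply_moves(delta_pos=[[0,0,-0.1],[0,0.005,-0.2],[0.003,0.008,-0.3],[0.003,0.008,-0.4],[0.003,0.008,-0.4],[0.003,0.008,-0.4],[0.003,0.008,-0.43],[0.003,0.008,-0.46],[0.003,0.008,-0.46]], rot=[[0,0,0],[0,0,0],[0,0,0],[0,0,0],[0,0,0],[0,0,0],[0,0,0],[0,0,0],[0,0,0]], hand=[0,0,0,0,0,0,0,0,0])

```text
time_s: 15.27
ee_pos: [506.4, 161.1, 133.2]
ee_rot: [-180.0, -0.0, 152.7]
force: [0.2, -0.2, -3.0]
gripper_width: 19.9
gripper_force: 60.0
```

Run:
```python
from chk import *
S,cs,T,ct,o=chk()
```

```text
15.3667 [506.64 161.13 133.57] [179.98   0.01 152.74] [ 0.3   0.86 -3.74] [0.19 0.23 0.02]
pred hole [614.2  105.71 160.27]
side wrench pred [299.99 187.77] [(0.78, [299.9, 185.9])]
side wrench_grip pred [351.62 200.85] [(0.65, [351.5, 201.0])]
top wrench pred [292.57 180.85] [(0.69, [292.5, 181.7])]
top wrench_grip pred [268.95 222.01] [(0.75, [267.6, 218.6])]
```

Call:
apply_moves(delta_pos=[[0,0,-0.02],[0,0,-0.04],[0,0,-0.06],[0,0,-0.06]], rot=[[0,0,0],[0,0,0],[0,0,0],[0,0,0]], hand=[0,0,0,0])

```text
time_s: 15.95
ee_pos: [506.5, 161.2, 126.9]
ee_rot: [180.0, 0.0, 152.7]
force: [-5.3, 2.1, 5.1]
gripper_width: 19.6
gripper_force: 60.0
```

Run:
```python
from workcell import env
s=env.state();print(s["ee_pos"],s["force"],s["torque"])
```

```text
[506.48068734 161.24674778 126.90697057] [-5.31648672  2.07765961  5.07869484] [-0.23076691  0.28212068 -0.23858126]
```

Call:
apply_moves(delta_pos=[[-0.008,0.004,0],[-0.016,0.008,0],[-0.016,0.008,-0.02],[-0.016,0.008,-0.04],[-0.016,0.008,-0.04]], rot=[[0,0,0],[0,0,0],[0,0,0],[0,0,0],[0,0,0]], hand=[0,0,0,0,0])

```text
time_s: 16.37
ee_pos: [503.7, 161.9, 120.1]
ee_rot: [-179.9, -0.1, 152.7]
force: [1.2, -2.2, -2.7]
gripper_width: 19.6
gripper_force: 60.0
```

Run:
```python
from workcell import env
s=env.state();print(s["ee_pos"],s["force"],s["torque"])
```

```text
[503.71763462 161.9111801  120.10873519] [ 1.21776924 -2.18937444 -2.6854763 ] [-0.21447952 -0.11575884 -0.10606608]
```

Call:
apply_moves(delta_pos=[[0,0,-0.02],[0,0,-0.04],[0,0,-0.05],[0,0,-0.05],[0,0,-0.05]], rot=[[0,0,0],[0,0,0],[0,0,0],[0,0,0],[0,0,0]], hand=[0,0,0,0,0])

```text
time_s: 16.78
ee_pos: [504.1, 161.9, 114.6]
ee_rot: [-179.9, -0.1, 152.7]
force: [0.6, -1.5, -4.4]
gripper_width: 19.7
gripper_force: 60.0
```

Run:
```python
from workcell import env
s=env.state();print(s["ee_pos"],s["force"],s["torque"])
```

```text
[504.0835229  161.89048574 114.63451472] [ 0.56453555 -1.53191369 -4.38298132] [-0.19883571  0.2238193  -0.23119245]
```

Call:
apply_moves(delta_pos=[[0,0,-0.01],[0,0,-0.02],[0,0,-0.02]], rot=[[0,0,0],[0,0,0],[0,0,0]], hand=[0,0,0])

```text
time_s: 17.03
ee_pos: [504.6, 162.0, 112.8]
ee_rot: [-180.0, -0.0, 152.7]
force: [-0.6, -1.7, -2.9]
gripper_width: 19.8
gripper_force: 60.0
```

Run:
```python
from chk import *
S,cs,T,ct,o=chk()
```

```text
17.1333 [504.59 161.98 112.96] [-179.99   -0.01  152.73] [ 0.46 -2.53 -3.35] [-0.39  0.18 -0.3 ]
pred hole [612.14 106.55 139.66]
side wrench pred [300.89 195.47] [(0.62, [300.8, 190.4])]
side wrench_grip pred [352.05 209.  ] [(0.94, [348.3, 210.4])]
top wrench pred [292.6  182.36] [(0.81, [292.2, 178.6])]
top wrench_grip pred [269.32 222.96] [(0.87, [269.8, 220.2])]
```

Call:
apply_moves(delta_pos=[[0,0,-0.01],[0,0,-0.02],[0,0,-0.02]], rot=[[0,0,0],[0,0,0],[0,0,0]], hand=[0,0,0])

```text
time_s: 17.63
ee_pos: [504.8, 162.0, 110.5]
ee_rot: [-180.0, 0.0, 152.7]
force: [-0.9, -2.9, -2.9]
gripper_width: 19.5
gripper_force: 60.0
```

Run:
```python
from workcell import env
s=env.state();print(s["ee_pos"],s["force"],s["torque"])
```

```text
[504.75422754 161.95771878 110.49624435] [-0.8953566  -2.86357531 -2.8963254 ] [-0.47389171  0.13297896 -0.34021318]
```

Call:
apply_moves(delta_pos=[[0,0,-0.01],[0,0,-0.02],[0,0,-0.02],[0,0,-0.02]], rot=[[0,0,0],[0,0,0],[0,0,0],[0,0,0]], hand=[0,0,0,0])

```text
time_s: 17.97
ee_pos: [504.8, 162.0, 108.1]
ee_rot: [180.0, 0.0, 152.7]
force: [0.6, -3.2, -3.3]
gripper_width: 19.7
gripper_force: 60.0
```

Run:
```python
from chk import *
s=env.state();print(s["ee_pos"],s["force"],s["torque"],s["time_s"])
r=[]
for i in range(5):
    S,cs=shot("side");a=spotter.landmark_of(S,"wrench");b=spotter.landmark_of(S,"wrench_grip");m=spotter.trace(S,"wrench")
    r.append((a[0]["position"] if a else None,b[0]["position"] if b else None,m[0]["box"] if m else None))
for q in r: print(q)
e=s["ee_pos"];y=np.radians(s["ee_rot"][2]-180);d=np.array([np.cos(y),np.sin(y),0]);o=e+121*d+[0,0,26.7]
print("far head top",[proj(cs,[614+30*np.cos(t),105+30*np.sin(t),164]) for t in (-1.57,0,1.57,3.14)],"hole",proj(cs,(614,104.5,140)),proj(cs,(614,104.5,164)))
print("grip end", proj(cs,o-200*d+[0,0,12]))
```

```text
[504.77 161.97 108.09] [ 0.64 -3.23 -3.28] [-0.61  0.04 -0.41] 17.9667
([298.5, 190.8], [354.2, 212.7], [332.9, 201.1, 92.2, 48.9])
([300.5, 192.8], [350.3, 210.2], [333.1, 203.0, 90.1, 47.0])
([296.8, 192.2], [302.1, 240.7], [332.1, 202.8, 89.5, 47.3])
([298.7, 194.7], [350.9, 213.0], [331.6, 201.0, 92.1, 43.4])
([302.2, 191.6], [348.5, 210.0], [334.6, 202.8, 91.2, 45.7])
far head top [array([301.87, 180.23]), array([287.6 , 185.48]), array([298.2 , 192.61]), array([312.65, 187.06])] hole [300.25 194.86] [300.12 186.16]
grip end [376.  219.3]
```

Call:
apply_moves(delta_pos=[[0,-0.006,0],[0,-0.012,0],[0,-0.012,-0.01],[0,-0.012,-0.02],[0,-0.012,-0.02]], rot=[[0,0,0],[0,0,0],[0,0,0],[0,0,0],[0,0,0]], hand=[0,0,0,0,0])

```text
time_s: 19.38
ee_pos: [504.5, 161.4, 106.3]
ee_rot: [179.9, -0.0, 152.8]
force: [-1.8, 0.2, 1.2]
gripper_width: 19.5
gripper_force: 60.0
```

Run:
```python
from workcell import env
s=env.state();print(s["ee_pos"],s["force"],s["torque"],s["time_s"])
```

```text
[504.54503873 161.44785958 106.26669482] [-1.80963623  0.24278494  1.18457432] [ 0.11859727  0.19845119 -0.03238176] 19.3833
```

The wrench is seated on the collar (vertical force rose by about 5 N, side forces near zero). Now I'll plan the swings.

```bash
cat > sw.py <<'E'
import sys,numpy as np
from workcell import env
C=np.array([613.4,105.4]);r=122.5
def st():
    s=env.state();e=s["ee_pos"];d=e[:2]-C;F=s["force"];psi=(s["ee_rot"][2]-180)%360
    psi=psi-360 if psi>180 else psi
    u=d/np.hypot(*d)
    print("t %.2f psi %.2f z %.1f rad %.1f M %.2f Frad %.1f Fz %.1f w %.1f"%(s["time_s"],psi,e[2],np.hypot(*d),s["torque"][2]+(d[0]*F[1]-d[1]*F[0])/1000,F[:2]@u,F[2],s["gripper_width"]))
def plan(p0,ps):
    p=np.radians(np.r_[p0,ps]);T=-r*np.c_[np.cos(p),np.sin(p)];D=(T[1:]-T[0])/120
    print([[round(float(a),3),round(float(b),3),0] for a,b in D]);print([[0,0,round(float(q-p[0])/1.5,3)] for q in p[1:]])
if __name__=="__main__":
    st()
    if len(sys.argv)>1: plan(float(sys.argv[1]),[float(x) for x in sys.argv[2:]])
E
python3 sw.py -27.2 -22 -16 -10 -4 2 8 14 20 20
python3 sw.py 20 14 7 0 -7 -14 -21 -28 -35 -42 -48
python3 sw.py -48 -42 -35 -28 -21 -14 -7 0 7 14 20
```

```text
t 19.38 psi -27.24 z 106.3 rad 122.4 M 0.04 Frad 1.7 Fz 1.2 w 19.5
[[-0.039, -0.084, 0], [-0.073, -0.185, 0], [-0.097, -0.289, 0], [-0.11, -0.395, 0], [-0.112, -0.502, 0], [-0.103, -0.609, 0], [-0.083, -0.714, 0], [-0.051, -0.816, 0], [-0.051, -0.816, 0]]
[[0, 0, 0.061], [0, 0, 0.13], [0, 0, 0.2], [0, 0, 0.27], [0, 0, 0.34], [0, 0, 0.41], [0, 0, 0.479], [0, 0, 0.549], [0, 0, 0.549]]
t 19.38 psi -27.24 z 106.3 rad 122.4 M 0.04 Frad 1.7 Fz 1.2 w 19.5
[[-0.031, 0.102, 0], [-0.054, 0.225, 0], [-0.062, 0.349, 0], [-0.054, 0.474, 0], [-0.031, 0.596, 0], [0.006, 0.715, 0], [0.058, 0.828, 0], [0.123, 0.935, 0], [0.201, 1.032, 0], [0.276, 1.108, 0]]
[[0, 0, -0.07], [0, 0, -0.151], [0, 0, -0.233], [0, 0, -0.314], [0, 0, -0.396], [0, 0, -0.477], [0, 0, -0.559], [0, 0, -0.64], [0, 0, -0.721], [0, 0, -0.791]]
t 19.38 psi -27.24 z 106.3 rad 122.4 M 0.04 Frad 1.7 Fz 1.2 w 19.5
[[-0.076, -0.076, 0], [-0.153, -0.173, 0], [-0.218, -0.279, 0], [-0.27, -0.393, 0], [-0.307, -0.512, 0], [-0.33, -0.634, 0], [-0.338, -0.759, 0], [-0.33, -0.883, 0], [-0.307, -1.006, 0], [-0.276, -1.108, 0]]
[[0, 0, 0.07], [0, 0, 0.151], [0, 0, 0.233], [0, 0, 0.314], [0, 0, 0.396], [0, 0, 0.477], [0, 0, 0.559], [0, 0, 0.64], [0, 0, 0.721], [0, 0, 0.791]]
```

Call:
apply_moves(delta_pos=[[-0.039,-0.084,0],[-0.073,-0.185,0],[-0.097,-0.289,0],[-0.11,-0.395,0],[-0.112,-0.502,0],[-0.103,-0.609,0],[-0.083,-0.714,0],[-0.051,-0.816,0],[-0.051,-0.816,0]], rot=[[0,0,0.061],[0,0,0.13],[0,0,0.2],[0,0,0.27],[0,0,0.34],[0,0,0.41],[0,0,0.479],[0,0,0.549],[0,0,0.549]], hand=[0,0,0,0,0,0,0,0,0])

```text
time_s: 20.13
ee_pos: [498.5, 61.8, 106.2]
ee_rot: [180.0, -0.0, -160.0]
force: [-3.6, 2.5, 0.6]
gripper_width: 19.8
gripper_force: 60.0
```

```bash
python3 sw.py 20 14 8 2 -4 -10 -14; python3 sw.py -14 -20 -26 -32 -38 -44 -48 -48
```

```text
t 20.13 psi 19.98 z 106.2 rad 122.9 M -0.14 Frad 2.5 Fz 0.6 w 19.8
[[-0.031, 0.102, 0], [-0.052, 0.207, 0], [-0.061, 0.314, 0], [-0.059, 0.42, 0], [-0.046, 0.526, 0], [-0.031, 0.596, 0]]
[[0, 0, -0.07], [0, 0, -0.14], [0, 0, -0.209], [0, 0, -0.279], [0, 0, -0.349], [0, 0, -0.396]]
t 20.13 psi 19.98 z 106.2 rad 122.9 M -0.14 Frad 2.5 Fz 0.6 w 19.8
[[0.031, 0.102, 0], [0.073, 0.201, 0], [0.125, 0.294, 0], [0.186, 0.382, 0], [0.256, 0.462, 0], [0.307, 0.512, 0], [0.307, 0.512, 0]]
[[0, 0, -0.07], [0, 0, -0.14], [0, 0, -0.209], [0, 0, -0.279], [0, 0, -0.349], [0, 0, -0.396], [0, 0, -0.396]]
```

Call:
apply_moves(delta_pos=[[-0.031,0.102,0],[-0.052,0.207,0],[-0.061,0.314,0],[-0.059,0.42,0],[-0.046,0.526,0],[-0.031,0.596,0]], rot=[[0,0,-0.07],[0,0,-0.14],[0,0,-0.209],[0,0,-0.279],[0,0,-0.349],[0,0,-0.396]], hand=[0,0,0,0,0,0])

```text
time_s: 20.63
ee_pos: [494.6, 135.0, 106.2]
ee_rot: [-179.9, 0.0, 165.6]
force: [-2.2, -3.2, 1.2]
gripper_width: 19.9
gripper_force: 60.0
```

```bash
python3 sw.py
```

```text
t 20.63 psi -14.44 z 106.2 rad 122.5 M 0.62 Frad 1.4 Fz 1.2 w 19.9
```

Call:
apply_moves(delta_pos=[[0.031,0.102,0],[0.073,0.201,0],[0.125,0.294,0],[0.186,0.382,0],[0.256,0.462,0],[0.307,0.512,0],[0.307,0.512,0]], rot=[[0,0,-0.07],[0,0,-0.14],[0,0,-0.209],[0,0,-0.279],[0,0,-0.349],[0,0,-0.396],[0,0,-0.396]], hand=[0,0,0,0,0,0,0])

```text
time_s: 21.22
ee_pos: [531.9, 196.5, 106.0]
ee_rot: [-179.9, 0.0, 131.7]
force: [-2.9, -2.2, 2.4]
gripper_width: 19.3
gripper_force: 60.0
```

```bash
python3 sw.py -48 -41 -34 -27 -20 -14; python3 sw.py -14 -7 0 7 14 20 20
```

```text
t 21.22 psi -48.29 z 106.0 rad 122.2 M 0.38 Frad 0.3 Fz 2.4 w 19.3
[[-0.087, -0.089, 0], [-0.163, -0.188, 0], [-0.226, -0.295, 0], [-0.276, -0.409, 0], [-0.307, -0.512, 0]]
[[0, 0, 0.081], [0, 0, 0.163], [0, 0, 0.244], [0, 0, 0.326], [0, 0, 0.396]]
t 21.22 psi -48.29 z 106.0 rad 122.2 M 0.38 Frad 0.3 Fz 2.4 w 19.3
[[-0.023, -0.123, 0], [-0.03, -0.247, 0], [-0.023, -0.371, 0], [0.0, -0.494, 0], [0.031, -0.596, 0], [0.031, -0.596, 0]]
[[0, 0, 0.081], [0, 0, 0.163], [0, 0, 0.244], [0, 0, 0.326], [0, 0, 0.396], [0, 0, 0.396]]
```

Call:
apply_moves(delta_pos=[[-0.087,-0.089,0],[-0.163,-0.188,0],[-0.226,-0.295,0],[-0.276,-0.409,0],[-0.307,-0.512,0]], rot=[[0,0,0.081],[0,0,0.163],[0,0,0.244],[0,0,0.326],[0,0,0.396]], hand=[0,0,0,0,0])

```text
time_s: 21.63
ee_pos: [494.4, 134.1, 106.2]
ee_rot: [179.9, 0.1, 166.2]
force: [-0.3, -0.7, 0.7]
gripper_width: 19.8
gripper_force: 60.0
```

Call:
apply_moves(delta_pos=[[-0.023,-0.123,0],[-0.03,-0.247,0],[-0.023,-0.371,0],[0.0,-0.494,0],[0.031,-0.596,0],[0.031,-0.596,0]], rot=[[0,0,0.081],[0,0,0.163],[0,0,0.244],[0,0,0.326],[0,0,0.396],[0,0,0.396]], hand=[0,0,0,0,0,0])

```text
time_s: 22.13
ee_pos: [498.3, 62.0, 106.1]
ee_rot: [179.9, 0.0, -160.1]
force: [-3.9, 2.1, 2.4]
gripper_width: 19.8
gripper_force: 60.0
```

Call:
apply_moves(delta_pos=[[-0.031,0.102,0],[-0.052,0.207,0],[-0.061,0.314,0],[-0.061,0.314,0]], rot=[[0,0,-0.07],[0,0,-0.14],[0,0,-0.209],[0,0,-0.209]], hand=[0,0,0,0])

```text
time_s: 22.47
ee_pos: [490.8, 101.6, 106.1]
ee_rot: [-180.0, 0.0, -178.2]
force: [-2.5, -5.8, 3.1]
gripper_width: 19.4
gripper_force: 60.0
```

```bash
python3 sw.py 2 -4 -10 -14 -14; python3 sw.py -14 -20 -26 -30 -30;python3 sw.py -30 -35 -40 -40;python3 sw.py -40 -44 -48 -48
```

```text
t 22.47 psi 1.76 z 106.1 rad 122.7 M 0.15 Frad 2.6 Fz 3.1 w 19.4
[[0.002, 0.107, 0], [0.015, 0.213, 0], [0.03, 0.283, 0], [0.03, 0.283, 0]]
[[0, 0, -0.07], [0, 0, -0.14], [0, 0, -0.186], [0, 0, -0.186]]
t 22.47 psi 1.76 z 106.1 rad 122.7 M 0.15 Frad 2.6 Fz 3.1 w 19.4
[[0.031, 0.102, 0], [0.073, 0.201, 0], [0.106, 0.263, 0], [0.106, 0.263, 0]]
[[0, 0, -0.07], [0, 0, -0.14], [0, 0, -0.186], [0, 0, -0.186]]
t 22.47 psi 1.76 z 106.1 rad 122.7 M 0.15 Frad 2.6 Fz 3.1 w 19.4
[[0.048, 0.075, 0], [0.102, 0.146, 0], [0.102, 0.146, 0]]
[[0, 0, -0.058], [0, 0, -0.116], [0, 0, -0.116]]
t 22.47 psi 1.76 z 106.1 rad 122.7 M 0.15 Frad 2.6 Fz 3.1 w 19.4
[[0.048, 0.053, 0], [0.099, 0.102, 0], [0.099, 0.102, 0]]
[[0, 0, -0.047], [0, 0, -0.093], [0, 0, -0.093]]
```

Call:
apply_moves(delta_pos=[[0.002,0.107,0],[0.015,0.213,0],[0.03,0.283,0],[0.03,0.283,0]], rot=[[0,0,-0.07],[0,0,-0.14],[0,0,-0.186],[0,0,-0.186]], hand=[0,0,0,0])

```text
time_s: 22.8
ee_pos: [494.5, 135.1, 105.9]
ee_rot: [-180.0, -0.0, 166.0]
force: [-3.6, -2.6, 2.8]
gripper_width: 19.7
gripper_force: 60.0
```

```bash
python3 sw.py
```

```text
t 22.80 psi -14.02 z 105.9 rad 122.5 M -0.00 Frad 2.8 Fz 2.8 w 19.7
```

Call:
apply_moves(delta_pos=[[0.031,0.102,0],[0.073,0.201,0],[0.106,0.263,0]], rot=[[0,0,-0.07],[0,0,-0.14],[0,0,-0.186]], hand=[0,0,0])

```text
time_s: 23.05
ee_pos: [507.1, 165.9, 106.0]
ee_rot: [-179.9, -0.0, 150.0]
force: [-3.6, -2.3, 4.2]
gripper_width: 19.5
gripper_force: 60.0
```

```bash
python3 sw.py
```

```text
t 23.05 psi -30.04 z 106.0 rad 122.3 M 0.62 Frad 2.0 Fz 4.2 w 19.5
```

Call:
apply_moves(delta_pos=[[0.048,0.075,0],[0.102,0.146,0]], rot=[[0,0,-0.058],[0,0,-0.116]], hand=[0,0])

```text
time_s: 23.22
ee_pos: [519.2, 183.3, 106.1]
ee_rot: [-179.9, -0.0, 140.0]
force: [-3.6, -2.3, 3.8]
gripper_width: 19.1
gripper_force: 60.0
```

```bash
python3 sw.py
```

```text
t 23.22 psi -39.97 z 106.1 rad 122.2 M 0.67 Frad 1.3 Fz 3.8 w 19.1
```

Call:
apply_moves(delta_pos=[[0.048,0.053,0],[0.099,0.102,0]], rot=[[0,0,-0.047],[0,0,-0.093]], hand=[0,0])

```text
time_s: 23.38
ee_pos: [531.1, 195.7, 106.0]
ee_rot: [-179.9, -0.0, 132.1]
force: [-2.6, -1.2, 4.0]
gripper_width: 19.4
gripper_force: 60.0
```

```bash
python3 sw.py
```

```text
t 23.38 psi -47.92 z 106.0 rad 122.2 M 0.56 Frad 0.9 Fz 4.0 w 19.4
```

Call:
apply_moves(delta_pos=[[-0.087,-0.089,0],[-0.163,-0.188,0],[-0.226,-0.295,0],[-0.276,-0.409,0],[-0.307,-0.512,0]], rot=[[0,0,0.081],[0,0,0.163],[0,0,0.244],[0,0,0.326],[0,0,0.396]], hand=[0,0,0,0,0])

```text
time_s: 23.8
ee_pos: [494.2, 133.6, 105.9]
ee_rot: [180.0, 0.0, 166.6]
force: [-1.2, -0.0, -0.1]
gripper_width: 19.5
gripper_force: 60.0
```

Call:
apply_moves(delta_pos=[[-0.023,-0.123,0],[-0.03,-0.247,0],[-0.023,-0.371,0],[0.0,-0.494,0],[0.031,-0.596,0],[0.031,-0.596,0]], rot=[[0,0,0.081],[0,0,0.163],[0,0,0.244],[0,0,0.326],[0,0,0.396],[0,0,0.396]], hand=[0,0,0,0,0,0])

```text
time_s: 24.3
ee_pos: [498.5, 61.4, 105.8]
ee_rot: [180.0, 0.0, -159.8]
force: [-3.5, 2.0, 1.8]
gripper_width: 19.5
gripper_force: 60.0
```

Call:
apply_moves(delta_pos=[[-0.031,0.102,0],[-0.052,0.207,0],[-0.061,0.314,0]], rot=[[0,0,-0.07],[0,0,-0.14],[0,0,-0.209]], hand=[0,0,0])

```text
time_s: 24.55
ee_pos: [490.7, 100.8, 105.9]
ee_rot: [180.0, 0.0, -178.3]
force: [-1.1, -1.1, 0.9]
gripper_width: 19.4
gripper_force: 60.0
```

```bash
python3 sw.py;python3 sw.py 2 -3 -7; python3 sw.py -7 -11 -14
```

```text
t 24.55 psi 1.73 z 105.9 rad 122.8 M 0.05 Frad 1.2 Fz 0.9 w 19.4
t 24.55 psi 1.73 z 105.9 rad 122.8 M 0.05 Frad 1.2 Fz 0.9 w 19.4
[[0.001, 0.089, 0], [0.007, 0.16, 0]]
[[0, 0, -0.058], [0, 0, -0.105]]
t 24.55 psi 1.73 z 105.9 rad 122.8 M 0.05 Frad 1.2 Fz 0.9 w 19.4
[[0.011, 0.07, 0], [0.023, 0.123, 0]]
[[0, 0, -0.047], [0, 0, -0.081]]
```

Call:
apply_moves(delta_pos=[[0.001,0.089,0],[0.007,0.16,0]], rot=[[0,0,-0.058],[0,0,-0.105]], hand=[0,0])

```text
time_s: 24.72
ee_pos: [491.6, 119.6, 105.9]
ee_rot: [-179.9, 0.0, 172.9]
force: [-1.7, -4.4, 2.3]
gripper_width: 19.3
gripper_force: 60.0
```

```bash
python3 sw.py
```

```text
t 24.72 psi -7.10 z 105.9 rad 122.6 M 0.60 Frad 1.2 Fz 2.3 w 19.3
```

Call:
apply_moves(delta_pos=[[0.011,0.07,0],[0.023,0.123,0]], rot=[[0,0,-0.047],[0,0,-0.081]], hand=[0,0])

```text
time_s: 24.88
ee_pos: [494.3, 134.3, 105.9]
ee_rot: [-179.9, 0.0, 166.0]
force: [-2.3, -4.3, 3.0]
gripper_width: 19.7
gripper_force: 60.0
```

```bash
python3 sw.py; python3 sw.py -14 -18 -22;python3 sw.py -22 -26 -30;python3 sw.py -30 -34 -38;python3 sw.py -38 -41 -44; python3 sw.py -44 -46 -49
```

```text
t 24.88 psi -14.02 z 105.9 rad 122.5 M 0.57 Frad 1.2 Fz 3.0 w 19.7
t 24.88 psi -14.02 z 105.9 rad 122.5 M 0.57 Frad 1.2 Fz 3.0 w 19.7
[[0.02, 0.068, 0], [0.044, 0.135, 0]]
[[0, 0, -0.047], [0, 0, -0.093]]
t 24.88 psi -14.02 z 105.9 rad 122.5 M 0.57 Frad 1.2 Fz 3.0 w 19.7
[[0.029, 0.065, 0], [0.062, 0.128, 0]]
[[0, 0, -0.047], [0, 0, -0.093]]
t 24.88 psi -14.02 z 105.9 rad 122.5 M 0.57 Frad 1.2 Fz 3.0 w 19.7
[[0.038, 0.06, 0], [0.08, 0.118, 0]]
[[0, 0, -0.047], [0, 0, -0.093]]
t 24.88 psi -14.02 z 105.9 rad 122.5 M 0.57 Frad 1.2 Fz 3.0 w 19.7
[[0.034, 0.041, 0], [0.07, 0.081, 0]]
[[0, 0, -0.035], [0, 0, -0.07]]
t 24.88 psi -14.02 z 105.9 rad 122.5 M 0.57 Frad 1.2 Fz 3.0 w 19.7
[[0.025, 0.025, 0], [0.065, 0.061, 0]]
[[0, 0, -0.023], [0, 0, -0.058]]
```

Call:
apply_moves(delta_pos=[[0.02,0.068,0],[0.044,0.135,0]], rot=[[0,0,-0.047],[0,0,-0.093]], hand=[0,0])

```text
time_s: 25.05
ee_pos: [499.6, 150.5, 105.9]
ee_rot: [-179.9, 0.0, 158.0]
force: [-2.1, -3.6, 2.2]
gripper_width: 19.4
gripper_force: 60.0
```

```bash
python3 sw.py
```

```text
t 25.05 psi -22.03 z 105.9 rad 122.4 M 0.62 Frad 0.6 Fz 2.2 w 19.4
```

Call:
apply_moves(delta_pos=[[0.029,0.065,0],[0.062,0.128,0]], rot=[[0,0,-0.047],[0,0,-0.093]], hand=[0,0])

```text
time_s: 25.22
ee_pos: [507.1, 165.9, 105.9]
ee_rot: [-179.9, 0.0, 150.0]
force: [-1.3, -4.1, 2.0]
gripper_width: 19.5
gripper_force: 60.0
```

```bash
python3 sw.py
```

```text
t 25.22 psi -30.02 z 105.9 rad 122.3 M 0.62 Frad -0.9 Fz 2.0 w 19.5
```

Call:
apply_moves(delta_pos=[[0.038,0.06,0],[0.08,0.118,0]], rot=[[0,0,-0.047],[0,0,-0.093]], hand=[0,0])

```text
time_s: 25.38
ee_pos: [516.6, 180.1, 105.9]
ee_rot: [-179.9, 0.0, 142.0]
force: [-2.2, -3.8, 3.0]
gripper_width: 19.7
gripper_force: 60.0
```

```bash
python3 sw.py
```

```text
t 25.38 psi -38.00 z 105.9 rad 122.2 M 0.71 Frad -0.6 Fz 3.0 w 19.7
```

Call:
apply_moves(delta_pos=[[0.034,0.041,0],[0.07,0.081,0]], rot=[[0,0,-0.035],[0,0,-0.07]], hand=[0,0])

```text
time_s: 25.55
ee_pos: [524.8, 189.6, 105.8]
ee_rot: [-179.9, 0.0, 136.1]
force: [-2.9, -3.6, 2.4]
gripper_width: 19.8
gripper_force: 60.0
```

```bash
python3 sw.py
```

```text
t 25.55 psi -43.95 z 105.8 rad 122.2 M 0.83 Frad -0.4 Fz 2.4 w 19.8
```

The torque is climbing (0.62 → 0.83 Nm): the plate bears on the die with about 50 N. I'll drive 5° more.

Call:
apply_moves(delta_pos=[[0.025,0.025,0],[0.065,0.061,0],[0.065,0.061,0]], rot=[[0,0,-0.023],[0,0,-0.058],[0,0,-0.058]], hand=[0,0,0])

```text
time_s: 25.8
ee_pos: [532.6, 197.0, 105.7]
ee_rot: [-179.9, 0.0, 131.1]
force: [-3.1, -3.2, 5.1]
gripper_width: 19.7
gripper_force: 60.0
```

```bash
python3 sw.py; python3 sw.py -49 -46 -43 -43
```

```text
t 25.80 psi -48.86 z 105.7 rad 122.2 M 0.67 Frad -0.4 Fz 5.1 w 19.7
t 25.80 psi -48.86 z 105.7 rad 122.2 M 0.67 Frad -0.4 Fz 5.1 w 19.7
[[-0.039, -0.036, 0], [-0.077, -0.074, 0], [-0.077, -0.074, 0]]
[[0, 0, 0.035], [0, 0, 0.07], [0, 0, 0.07]]
```

Call:
apply_moves(delta_pos=[[-0.087,-0.089,0],[-0.163,-0.188,0],[-0.226,-0.295,0],[-0.276,-0.409,0],[-0.307,-0.512,0]], rot=[[0,0,0.081],[0,0,0.163],[0,0,0.244],[0,0,0.326],[0,0,0.396]], hand=[0,0,0,0,0])

```text
time_s: 26.22
ee_pos: [495.1, 135.7, 105.9]
ee_rot: [179.9, -0.0, 165.6]
force: [-1.7, 0.2, 3.3]
gripper_width: 19.5
gripper_force: 60.0
```

Call:
apply_moves(delta_pos=[[-0.023,-0.123,0],[-0.03,-0.247,0],[-0.023,-0.371,0],[0.0,-0.494,0],[0.0,-0.494,0]], rot=[[0,0,0.081],[0,0,0.163],[0,0,0.244],[0,0,0.326],[0,0,0.326]], hand=[0,0,0,0,0])

```text
time_s: 26.63
ee_pos: [494.5, 75.3, 105.8]
ee_rot: [179.9, -0.2, -166.6]
force: [-7.5, 2.3, 4.5]
gripper_width: 19.7
gripper_force: 60.0
```

```bash
for a in "13 9 6" "6 2 -1" "-1 -5 -8" "-8 -12 -15" "-15 -19 -22" "-22 -26 -29"; do python3 sw.py $a; done
```

```text
t 26.63 psi 13.44 z 105.8 rad 122.6 M -0.05 Frad 6.7 Fz 4.5 w 19.7
[[-0.014, 0.07, 0], [-0.021, 0.123, 0]]
[[0, 0, -0.047], [0, 0, -0.081]]
t 26.63 psi 13.44 z 105.8 rad 122.6 M -0.05 Frad 6.7 Fz 4.5 w 19.7
[[-0.005, 0.071, 0], [-0.005, 0.125, 0]]
[[0, 0, -0.047], [0, 0, -0.081]]
t 26.63 psi 13.44 z 105.8 rad 122.6 M -0.05 Frad 6.7 Fz 4.5 w 19.7
[[0.004, 0.071, 0], [0.01, 0.124, 0]]
[[0, 0, -0.047], [0, 0, -0.081]]
t 26.63 psi 13.44 z 105.8 rad 122.6 M -0.05 Frad 6.7 Fz 4.5 w 19.7
[[0.012, 0.07, 0], [0.025, 0.122, 0]]
[[0, 0, -0.047], [0, 0, -0.081]]
t 26.63 psi 13.44 z 105.8 rad 122.6 M -0.05 Frad 6.7 Fz 4.5 w 19.7
[[0.021, 0.068, 0], [0.04, 0.118, 0]]
[[0, 0, -0.047], [0, 0, -0.081]]
t 26.63 psi 13.44 z 105.8 rad 122.6 M -0.05 Frad 6.7 Fz 4.5 w 19.7
[[0.029, 0.065, 0], [0.054, 0.112, 0]]
[[0, 0, -0.047], [0, 0, -0.081]]
```

Call:
apply_moves(delta_pos=[[-0.014,0.07,0],[-0.021,0.123,0]], rot=[[0,0,-0.047],[0,0,-0.081]], hand=[0,0])

```text
time_s: 26.8
ee_pos: [491.4, 91.1, 105.8]
ee_rot: [180.0, -0.2, -173.9]
force: [-7.3, -2.5, 4.8]
gripper_width: 19.5
gripper_force: 60.0
```

```bash
python3 sw.py
```

```text
t 26.80 psi 6.06 z 105.8 rad 122.8 M 0.23 Frad 7.5 Fz 4.8 w 19.5
```

Call:
apply_moves(delta_pos=[[-0.005,0.071,0],[-0.005,0.125,0]], rot=[[0,0,-0.047],[0,0,-0.081]], hand=[0,0])

```text
time_s: 26.97
ee_pos: [490.6, 106.4, 105.8]
ee_rot: [-180.0, -0.2, 179.2]
force: [-7.7, 0.5, 5.9]
gripper_width: 19.6
gripper_force: 60.0
```

```bash
python3 sw.py
```

```text
t 26.97 psi -0.85 z 105.8 rad 122.8 M -0.03 Frad 7.7 Fz 5.9 w 19.6
```

Call:
apply_moves(delta_pos=[[0.0,0.071,0],[0.002,0.124,0]], rot=[[0,0,-0.047],[0,0,-0.081]], hand=[0,0])

```text
time_s: 27.13
ee_pos: [491.8, 121.8, 105.9]
ee_rot: [180.0, -0.1, 172.1]
force: [-4.2, -2.4, 3.0]
gripper_width: 19.5
gripper_force: 60.0
```

```bash
python3 sw.py
```

```text
t 27.13 psi -7.86 z 105.9 rad 122.7 M 0.12 Frad 3.9 Fz 3.0 w 19.5
```

Call:
apply_moves(delta_pos=[[0.012,0.07,0],[0.025,0.122,0]], rot=[[0,0,-0.047],[0,0,-0.081]], hand=[0,0])

```text
time_s: 27.3
ee_pos: [494.9, 136.6, 105.8]
ee_rot: [180.0, -0.1, 165.2]
force: [-5.6, -0.8, 3.9]
gripper_width: 19.5
gripper_force: 60.0
```

```bash
python3 sw.py
```

```text
t 27.30 psi -14.83 z 105.8 rad 122.5 M -0.06 Frad 5.2 Fz 3.9 w 19.5
```

Call:
apply_moves(delta_pos=[[0.021,0.068,0],[0.04,0.118,0]], rot=[[0,0,-0.047],[0,0,-0.081]], hand=[0,0])

```text
time_s: 27.47
ee_pos: [499.5, 150.5, 105.8]
ee_rot: [-180.0, -0.2, 158.2]
force: [-5.7, -3.1, 4.2]
gripper_width: 19.3
gripper_force: 60.0
```

```bash
python3 sw.py
```

```text
t 27.47 psi -21.78 z 105.8 rad 122.5 M 0.40 Frad 4.2 Fz 4.2 w 19.3
```

Call:
apply_moves(delta_pos=[[0.015,0.033,0],[0.029,0.065,0]], rot=[[0,0,-0.023],[0,0,-0.047]], hand=[0,0])

```text
time_s: 27.63
ee_pos: [502.6, 157.5, 105.8]
ee_rot: [-179.8, -0.2, 154.4]
force: [-6.4, -3.0, 5.9]
gripper_width: 19.3
gripper_force: 60.0
```

```bash
python3 sw.py
```

```text
t 27.63 psi -25.65 z 105.8 rad 122.4 M 0.88 Frad 4.5 Fz 5.9 w 19.3
```

Call:
apply_moves(delta_pos=[[0.012,0.024,0],[0.024,0.048,0]], rot=[[0,0,-0.017],[0,0,-0.035]], hand=[0,0])

```text
time_s: 27.8
ee_pos: [505.4, 162.9, 105.8]
ee_rot: [-179.8, -0.2, 151.4]
force: [-7.3, -2.2, 5.0]
gripper_width: 19.3
gripper_force: 60.0
```

```bash
python3 sw.py
```

```text
t 27.80 psi -28.60 z 105.8 rad 122.4 M 0.96 Frad 5.4 Fz 5.0 w 19.3
```

Torque is now 0.96 Nm (about 90–100 N on the die), so the handle is tight. I'll back off half the play and lift off.

Call:
apply_moves(delta_pos=[[-0.03,-0.055,0],[-0.06,-0.11,0],[-0.06,-0.11,0.02],[-0.06,-0.11,0.05],[-0.06,-0.11,0.08]], rot=[[0,0,0.04],[0,0,0.08],[0,0,0.08],[0,0,0.08],[0,0,0.08]], hand=[0,0,0,0,0])

```text
time_s: 28.22
ee_pos: [499.9, 150.2, 114.3]
ee_rot: [-179.9, -0.1, 158.2]
force: [1.1, -1.1, -8.0]
gripper_width: 19.7
gripper_force: 60.0
```

```bash
python3 sw.py
```

```text
t 28.22 psi -21.84 z 114.3 rad 122.0 M 0.00 Frad -1.5 Fz -8.0 w 19.7
```

Call:
apply_moves(delta_pos=[[0,0,0.04],[0,0,0.08],[0,0,0.12],[0,0,0.16]], rot=[[0,0,0],[0,0,0],[0,0,0],[0,0,0]], hand=[0,0,0,0])

```text
time_s: 28.55
ee_pos: [502.6, 149.0, 134.3]
ee_rot: [-179.9, 0.2, 158.3]
force: [9.3, -6.6, -14.9]
gripper_width: 19.4
gripper_force: 60.0
```

```bash
python3 sw.py
```

```text
t 28.55 psi -21.74 z 134.3 rad 119.1 M 0.26 Frad -11.1 Fz -14.9 w 19.4
```

Call:
apply_moves(delta_pos=[[0.012,-0.005,0],[0.025,-0.01,0],[0.025,-0.01,0]], rot=[[0,0,0],[0,0,0],[0,0,0]], hand=[0,0,0])

```text
time_s: 28.8
ee_pos: [502.7, 149.1, 134.7]
ee_rot: [-180.0, -0.1, 158.2]
force: [-2.7, -1.0, -4.4]
gripper_width: 19.6
gripper_force: 60.0
```

```bash
python3 sw.py
python3 - <<'E'
from chk import *
S,cs,T,ct,o=chk()
E
```

```text
t 28.80 psi -21.78 z 134.7 rad 119.0 M 0.08 Frad 2.2 Fz -4.4 w 19.6
28.9 [502.66 149.09 134.64] [-179.96   -0.09  158.23] [-2.83 -1.05 -4.67] [-0.29  0.61 -0.15]
pred hole [615.03 104.22 161.34]
side wrench pred [299.72 187.05] [(0.79, [300.7, 193.8])]
side wrench_grip pred [354.02 197.39] [(0.69, [351.2, 194.8])]
top wrench pred [293.07 180.54] [(0.63, [290.1, 180.8])]
top wrench_grip pred [273.55 223.77] [(0.69, [276.8, 221.0])]
```

Run:
```python
from chk import *
A={q:[[],[]] for q in ("wrench","wrench_grip")}
for i in range(6):
    S,cs=shot("side");T,ct=shot("top")
    for q in A:
        for k,p in enumerate((S,T)):
            l=spotter.landmark_of(p,q)
            if l and l[0]["score"]>.4:A[q][k].append(l[0]["position"])
    if i==0: m=spotter.trace(S,"wrench")[0]
P={}
for q in A:
    u=[np.median(np.array(x),0) for x in A[q]];P[q]=tri((cs,u[0]),(ct,u[1]));print(q,u,P[q])
ys,xs=np.where(m["mask"]);print(m["box"])
for c0 in range(xs.min(),xs.max(),6):
    r=ys[xs==c0]; print(c0,r.min(),r.max(),end=" | ")
d=P["wrench"][0]-P["wrench_grip"][0];print("\ntilt",np.degrees(np.arctan2(d[2]+12,np.hypot(*d[:2]))),np.hypot(*d[:2]))
s=env.state();print(s["time_s"],s["force"],s["torque"])
# predicted head row for z/tilt
for z in (140,150,160): print(z,proj(cs,(613.4,105.4,z)))
```

```text
wrench [array([301.95, 192.3 ]), array([290.9, 181. ])] (array([611.75, 110.92, 151.46]), array([2.9, 2.9]))
wrench_grip [array([353.3, 198. ]), array([275.4, 220.5])] (array([490.69, 151.51, 169.07]), array([4.1, 4.1]))
[333.1, 192.6, 93.2, 27.6]
287 188 188 | 293 183 199 | 299 181 199 | 305 181 198 | 311 183 195 | 317 188 196 | 323 189 196 | 329 190 197 | 335 191 200 | 341 200 201 | Traceback (most recent call last):
  File "<stdin>", line 15, in <module>
    return umr_minimum(a, axis, None, out, keepdims, initial, where)
ValueError: zero-size array to reduction operation minimum which has no identity
```

Call:
apply_moves(delta_pos=[[0.008,-0.003,-0.04],[0.015,-0.006,-0.08],[0.023,-0.009,-0.12],[0.023,-0.009,-0.12]], rot=[[-0.01,-0.025,0],[-0.02,-0.05,0],[-0.03,-0.076,0],[-0.03,-0.076,0]], hand=[0,0,0,0])

```text
time_s: 31.33
ee_pos: [505.3, 148.3, 120.2]
ee_rot: [180.0, 7.1, 158.3]
force: [-4.7, -1.1, -0.9]
gripper_width: 19.5
gripper_force: 60.0
```

```bash
python3 sw.py; python3 -c "
from workcell import env
s=env.state();print(s['ee_pos'],s['ee_rot'],s['force'],s['torque'])"
```

```text
t 31.33 psi -21.69 z 120.2 rad 116.3 M -0.05 Frad 4.0 Fz -0.9 w 19.5
[505.27950778 148.27029097 120.1761483 ] [179.96421792   7.07422479 158.3064012 ] [-4.72210524 -1.0708717  -0.91395032] [-0.37203296  0.92004421 -0.36642948]
```

Call:
apply_moves(delta_pos=[[-0.008,0.003,0],[-0.008,0.003,0.02],[-0.008,0.003,0.05],[-0.008,0.003,0.05]], rot=[[0,0,0],[0,0,0],[0,0,0],[0,0,0]], hand=[0,0,0,0])

```text
time_s: 31.67
ee_pos: [506.1, 148.1, 126.4]
ee_rot: [180.0, 7.0, 158.2]
force: [-0.4, -2.8, -8.8]
gripper_width: 19.7
gripper_force: 60.0
```

```bash
python3 sw.py; python3 -c "
from workcell import env
s=env.state();print(s['ee_pos'],s['ee_rot'],s['force'],s['torque'])"
```

```text
t 31.67 psi -21.81 z 126.4 rad 115.5 M 0.09 Frad -0.7 Fz -8.8 w 19.7
[506.05561362 148.05247781 126.35748894] [179.96482993   7.00745503 158.19240353] [-0.40553918 -2.83849699 -8.78277651] [-0.17485262  0.7775379  -0.23207808]
```

Call:
apply_moves(delta_pos=[[0.019,0.04,0.02],[0.0,-0.007,0.04],[-0.019,-0.054,0.06],[0.0,-0.007,0.08],[0.019,0.04,0.1],[0,-0.007,0.1]], rot=[[0,0,-0.035],[0,0,0],[0,0,0.035],[0,0,0],[0,0,-0.035],[0,0,0]], hand=[0,0,0,0,0,0])

```text
time_s: 32.17
ee_pos: [508.1, 147.6, 138.6]
ee_rot: [180.0, 7.2, 158.2]
force: [3.8, -5.9, -6.8]
gripper_width: 19.3
gripper_force: 60.0
```

```bash
python3 sw.py; python3 -c "
from workcell import env
s=env.state();print(s['ee_pos'],s['ee_rot'],s['force'],s['torque'])"
```

```text
t 32.17 psi -21.79 z 138.6 rad 113.4 M -0.16 Frad -5.7 Fz -6.8 w 19.3
[508.12593939 147.59937004 138.60774363] [179.96091734   7.21386143 158.21077341] [ 3.76736686 -5.8813746  -6.75248707] [-0.95666577 -0.00374366 -0.62501216]
```

Call:
apply_moves(delta_pos=[[0.015,-0.02,0],[0.015,-0.02,0.0],[0.034,0.027,0.02],[0.015,-0.02,0.04],[-0.004,-0.067,0.06],[0.015,-0.02,0.08],[0.015,-0.02,0.08]], rot=[[0,0,0],[0,0,0],[0,0,-0.035],[0,0,0],[0,0,0.035],[0,0,0],[0,0,0]], hand=[0,0,0,0,0,0,0])

```text
time_s: 32.75
ee_pos: [510.2, 145.6, 148.7]
ee_rot: [179.8, 7.3, 158.1]
force: [3.9, -2.7, -8.9]
gripper_width: 19.6
gripper_force: 60.0
```

```bash
python3 sw.py; python3 -c "
from workcell import env
s=env.state();print(s['ee_pos'],s['ee_rot'],s['force'],s['torque'])"
python3 - <<'E'
from chk import *
for i in range(4):
    S,cs=shot("side");a=spotter.landmark_of(S,"wrench");b=spotter.landmark_of(S,"wrench_grip");m=spotter.trace(S,"wrench")
    print(a[0]["position"] if a else 0,b[0]["position"] if b else 0)
ys,xs=np.where(m[0]["mask"])
for c0 in range(xs.min(),xs.max(),6):
    r=ys[xs==c0]; print(c0,r.min() if len(r) else 0,r.max() if len(r) else 0,end=" | ")
E
```

```text
t 32.75 psi -21.86 z 148.7 rad 110.7 M 0.22 Frad -4.7 Fz -8.9 w 19.6
[510.23131746 145.63467669 148.66561486] [179.79278046   7.27524449 158.13777103] [ 3.92842044 -2.749701   -8.86772319] [-0.20876499 -0.15539802  0.0965543 ]
[300.8, 191.2] [353.3, 188.8]
[285.3, 315.6] [352.6, 193.5]
[301.6, 189.7] [351.2, 191.3]
[301.7, 191.2] [354.1, 192.8]
288 185 193 | 294 181 197 | 300 180 197 | 306 180 195 | 312 184 192 | 318 185 192 | 324 186 192 | 330 186 193 | 336 192 195 | 342 195 195 | 348 0 0 | 354 186 197 | 360 186 197 | 366 187 197 | 372 187 198 | 378 187 197 |
```

Call:
apply_moves(delta_pos=[[0.015,-0.006,0],[0.03,-0.012,0],[0.045,-0.018,0],[0.045,-0.018,0]], rot=[[-0.014,-0.036,0],[-0.028,-0.072,0],[-0.043,-0.108,0],[-0.043,-0.108,0]], hand=[0,0,0,0])

```text
time_s: 33.88
ee_pos: [516.0, 143.1, 148.9]
ee_rot: [179.8, 17.6, 158.4]
force: [12.5, -7.1, -10.8]
gripper_width: 19.5
gripper_force: 60.0
```

```bash
cat > m.py <<'E'
from chk import *
s=env.state();print(s['time_s'],s['ee_pos'],s['ee_rot'],s['force'],s['torque'])
for i in range(3):
    S,cs=shot("side");a=spotter.landmark_of(S,"wrench");b=spotter.landmark_of(S,"wrench_grip");m=spotter.trace(S,"wrench")
    print(a[0]["position"] if a else 0,b[0]["position"] if b else 0)
if m:
  ys,xs=np.where(m[0]["mask"])
  for c0 in range(xs.min(),xs.max(),6):
    r=ys[xs==c0]; print(c0,r.min() if len(r) else 0,r.max() if len(r) else 0,end=" | ")
E
python3 m.py
```

```text
33.8833 [515.98 143.09 148.93] [179.82  17.57 158.45] [ 12.52  -7.08 -10.8 ] [-0.75 -1.04 -0.17]
[298.7, 189.0] [355.8, 191.4]
[302.2, 191.6] [352.8, 193.8]
[302.4, 189.7] [355.0, 192.1]
287 185 188 | 293 181 196 | 299 179 196 | 305 179 195 | 311 182 192 | 317 186 193 | 323 186 193 | 329 188 193 | 335 188 196 | 341 195 196 | 347 0 0 | 353 190 198 | 359 187 198 | 365 188 199 | 371 188 199 | 377 189 199 |
```

Call:
apply_moves(delta_pos=[[0.012,-0.006,0],[0.024,-0.012,0],[0.024,-0.012,0.02],[0.024,-0.012,0.04],[0.024,-0.012,0.04]], rot=[[0,0,0],[0,0,0],[0,0,0],[0,0,0],[0,0,0]], hand=[0,0,0,0,0])

```text
time_s: 34.9
ee_pos: [516.9, 142.0, 153.1]
ee_rot: [179.8, 17.1, 158.3]
force: [5.2, 1.4, -8.5]
gripper_width: 19.1
gripper_force: 60.0
```

```bash
python3 m.py
```

```text
34.9 [516.95 142.02 153.11] [179.84  17.13 158.26] [ 5.17  1.43 -8.54] [0.61 0.07 0.48]
[301.7, 190.5] [355.4, 190.0]
[301.8, 190.2] [351.7, 190.0]
[302.0, 189.9] [352.3, 191.1]
287 185 188 | 293 180 197 | 299 179 197 | 305 178 195 | 311 181 192 | 317 185 192 | 323 185 192 | 329 186 192 | 335 189 195 | 341 194 194 | 347 0 0 | 353 188 196 | 359 185 196 | 365 185 197 | 371 185 197 | 377 186 197 |
```

```bash
cat > fit.py <<'E'
from chk import *
from scipy.optimize import minimize
def sil(c,z,pit,psi,xy):
    R=Ro.from_euler("ZY",[psi,pit],degrees=True).as_matrix()  # +pit: head (+x) down
    t=np.linspace(0,2*np.pi,40);H=[[30*np.cos(a),30*np.sin(a),h] for a in t for h in (0,24)]
    G=[[-x,y,h] for x in (90,200) for y in (-10,10) for h in (0,24)]
    M=np.zeros((400*4,640*4),np.uint8)
    for P in (H,G):
        X=(R@np.array(P).T).T+[xy[0],xy[1],z];u=np.array([proj(c,x) for x in X])
        cv2.fillConvexPoly(M,cv2.convexHull(np.int32(u*4+1.5)),1)
    return cv2.resize(M,(640,400),interpolation=cv2.INTER_AREA) if 0 else M[1::4,1::4]
def fit():
    s=env.state();psi=s["ee_rot"][2]-180;acc=np.zeros((400,640));
    for i in range(3):
        S,cs=shot("side");m=spotter.trace(S,"wrench")
        if m: acc+=m[0]["mask"]
    m=acc>=2;ys,xs=np.where(m);best=[]
    ok=np.ones_like(m);ok[:,314:352]=False
    for z in range(134,200,3):
        for p in range(-10,25,2):
            for dx in (-3,0,3):
                q=sil(cs,z,p,psi,(613.6+dx,105)).astype(bool)
                i=(q&m&ok).sum()/((q|m)&ok).sum();best.append((i,z,p,dx))
    best.sort(reverse=True);print([tuple(np.round(b,2)) for b in best[:8]])
if __name__=="__main__": fit()
E
python3 fit.py
```

```text
[(np.float64(0.84), np.float64(146.0), np.float64(14.0), np.float64(0.0)), (np.float64(0.82), np.float64(149.0), np.float64(12.0), np.float64(0.0)), (np.float64(0.82), np.float64(149.0), np.float64(12.0), np.float64(-3.0)), (np.float64(0.82), np.float64(146.0), np.float64(14.0), np.float64(-3.0)), (np.float64(0.8), np.float64(149.0), np.float64(12.0), np.float64(3.0)), (np.float64(0.8), np.float64(146.0), np.float64(12.0), np.float64(0.0)), (np.float64(0.8), np.float64(146.0), np.float64(14.0), np.float64(3.0)), (np.float64(0.79), np.float64(152.0), np.float64(12.0), np.float64(0.0))]
```

The silhouette fit says the head is still at z≈147, tilted head-down about 13°: the wrench is pivoting in the pads and binding on the hex. I'll set it level on the collar again, let go and re-grip the round head so that it lifts straight off.

Call:
apply_moves(delta_pos=[[-0.03,0.015,-0.06],[-0.055,0.028,-0.13],[-0.08,0.04,-0.2],[-0.105,0.053,-0.26],[-0.125,0.064,-0.32],[-0.14,0.072,-0.36],[-0.14,0.072,-0.37]], rot=[[0.012,0.03,0],[0.024,0.06,0],[0.036,0.09,0],[0.048,0.12,0],[0.06,0.15,0],[0.073,0.184,0],[0.073,0.184,0]], hand=[0,0,0,0,0,0,0])

```text
time_s: 36.38
ee_pos: [498.7, 150.5, 109.2]
ee_rot: [179.9, -0.2, 158.1]
force: [-6.9, 2.8, 6.3]
gripper_width: 19.1
gripper_force: 60.0
```

```bash
python3 sw.py; python3 fit.py; python3 -c "
from workcell import env
s=env.state();print(s['ee_pos'],s['ee_rot'],s['force'],s['torque'])"
```

```text
t 36.38 psi -21.86 z 109.2 rad 123.2 M 0.08 Frad 7.5 Fz 6.3 w 19.1
[(np.float64(0.78), np.float64(140.0), np.float64(-2.0), np.float64(3.0)), (np.float64(0.78), np.float64(140.0), np.float64(-2.0), np.float64(0.0)), (np.float64(0.77), np.float64(137.0), np.float64(-2.0), np.float64(3.0)), (np.float64(0.77), np.float64(137.0), np.float64(-2.0), np.float64(0.0)), (np.float64(0.76), np.float64(137.0), np.float64(0.0), np.float64(3.0)), (np.float64(0.76), np.float64(143.0), np.float64(-4.0), np.float64(3.0)), (np.float64(0.75), np.float64(140.0), np.float64(-2.0), np.float64(-3.0)), (np.float64(0.75), np.float64(137.0), np.float64(0.0), np.float64(0.0))]
[498.83392678 150.38771602 109.20729042] [1.79939541e+02 4.50055463e-02 1.58240033e+02] [-4.14610648  1.67081548  3.72973676] [0.11376246 0.4077593  0.03169203]
```

Call:
apply_moves(delta_pos=[[0,0,0],[0,0,0],[0,0,0],[0,0,0.1],[0,0,0.3],[0,0,0.55],[0,0,0.6]], rot=[[0,0,0],[0,0,0],[0,0,0],[0,0,0],[0,0,0],[0,0,0],[0,0,0]], hand=[0.45,0.45,0.45,0.5,0.6,0.85,0.85])

```text
time_s: 37.27
ee_pos: [501.8, 150.7, 184.6]
ee_rot: [179.7, 0.4, 158.2]
force: [0.6, 0.4, 0.5]
gripper_width: 62.6
gripper_force: 0.0
```

Call:
apply_moves(delta_pos=[[0.24,-0.1,0],[0.48,-0.2,0],[0.72,-0.29,0],[0.95,-0.38,0],[0.95,-0.38,0],[0.95,-0.38,0]], rot=[[0,0,0],[0,0,0],[0,0,0],[0,0,0],[0,0,0],[0,0,0]], hand=[0.85,0.85,0.85,0.85,0.85,0.85])

```text
time_s: 37.77
ee_pos: [613.5, 103.7, 178.9]
ee_rot: [-180.0, -0.1, 158.2]
force: [-0.4, 1.1, -0.9]
gripper_width: 77.6
gripper_force: 0.0
```

```bash
python3 m.py
```

```text
37.7667 [613.53 103.69 178.87] [-179.96   -0.06  158.15] [-0.43  1.14 -0.89] [-0.01 -0.03 -0.02]
[299.7, 195.3] [354.0, 207.8]
[301.3, 194.4] [352.2, 210.8]
[298.3, 194.8] [355.0, 209.2]
288 185 196 | 294 181 200 | 300 181 201 | 306 182 200 | 312 186 198 | 318 193 200 | 324 194 202 | 330 196 204 | 336 197 208 | 342 197 210 | 348 200 212 | 354 202 213 | 360 204 215 | 366 206 217 | 372 207 219 | 378 209 218 |
```

Call:
apply_moves(delta_pos=[[0,0.01,-0.15],[0,0.01,-0.3],[0,0.01,-0.42],[0,0.01,-0.42],[0,0.01,-0.42]], rot=[[0,0,0],[0,0,0],[0,0,0],[0,0,0],[0,0,0]], hand=[0.85,0.85,0.85,0.85,0.85])

```text
time_s: 38.78
ee_pos: [612.3, 105.7, 129.3]
ee_rot: [-180.0, -0.1, 158.2]
force: [0.6, -0.5, 0.2]
gripper_width: 77.7
gripper_force: 0.0
```

Call:
apply_moves(delta_pos=[[0,0,-0.05],[0,0,-0.1],[0,0,-0.1]], rot=[[0,0,0],[0,0,0],[0,0,0]], hand=[0.85,0.85,0.85])

```text
time_s: 39.03
ee_pos: [612.3, 105.6, 117.2]
ee_rot: [-180.0, -0.0, 158.2]
force: [-0.3, -0.4, -0.7]
gripper_width: 77.4
gripper_force: 0.0
```

Call:
apply_moves(delta_pos=[[0.008,0,-0.025],[0.008,0,-0.025],[0.008,0,-0.025],[0.008,0,-0.025],[0.008,0,-0.025],[0.008,0,-0.025]], rot=[[0,0,0],[0,0,0],[0,0,0],[0,0,0],[0,0,0],[0,0,0]], hand=[0.85,0,0,0,0,0], newtons=60)

```text
time_s: 39.53
ee_pos: [613.4, 104.7, 115.0]
ee_rot: [-179.9, 0.0, 158.3]
force: [-2.5, -4.0, 1.6]
gripper_width: 58.9
gripper_force: 60.0
```

```bash
python3 -c "
from workcell import env
s=env.state();print(s['ee_pos'],s['ee_rot'],s['force'],s['torque'])"
```

```text
[613.4047796  104.70655585 114.995579  ] [-1.79909125e+02  1.44564155e-02  1.58250324e+02] [-2.48058325 -4.00818532  1.62104634] [-0.75005301  0.17344747  0.0313923 ]
```

Call:
apply_moves(delta_pos=[[-0.004,-0.008,0],[-0.004,-0.008,0],[-0.004,-0.008,0.03],[-0.004,-0.008,0.06],[-0.004,-0.008,0.1],[-0.004,-0.008,0.1]], rot=[[0,0,0],[0,0,0],[0,0,0],[0,0,0],[0,0,0],[0,0,0]], hand=[0,0,0,0,0,0])

```text
time_s: 40.03
ee_pos: [612.5, 105.0, 127.4]
ee_rot: [-180.0, -0.1, 158.2]
force: [-1.8, -0.7, -4.0]
gripper_width: 58.5
gripper_force: 60.0
```

```bash
python3 m.py; python3 -c "
from workcell import env
s=env.state();print(s['gripper_width'])"
```

```text
40.0333 [612.55 105.05 127.35] [-179.99   -0.09  158.24] [-1.83 -0.75 -3.97] [-0.12  0.14 -0.02]
[299.8, 188.4] [355.3, 207.2]
[300.7, 190.0] [351.2, 204.9]
[299.0, 188.6] [353.7, 202.9]
298 196 196 | 304 177 198 | 310 179 195 | 316 188 196 | 322 190 198 | 328 192 200 | 334 194 203 | 340 194 206 | 346 197 209 | 352 198 211 | 358 200 214 | 364 203 215 | 370 205 217 | 376 207 219 | 58.78488727350199
```

It is lifting freely now (only its weight, −4 N). I'll go on up.

Call:
apply_moves(delta_pos=[[0,0,0.08],[0,0,0.16],[0,0,0.25],[0,0,0.38],[0,0,0.52],[0,0,0.7],[0,0,0.85],[0,0,0.9],[0,0,0.9]], rot=[[0,0,0],[0,0,0],[0,0,0],[0,0,0],[0,0,0],[0,0,0],[0,0,0],[0,0,0],[0,0,0]], hand=[0,0,0,0,0,0,0,0,0])

```text
time_s: 41.38
ee_pos: [615.0, 104.8, 237.9]
ee_rot: [179.8, 0.3, 158.2]
force: [-0.8, -0.0, -4.7]
gripper_width: 58.7
gripper_force: 60.0
```

```bash
python3 m.py
python3 - <<'E'
from chk import *
s=env.state();e=s["ee_pos"];y=np.radians(s["ee_rot"][2]-180);d=np.array([np.cos(y),np.sin(y)])
from fit import *
acc=np.zeros((400,640))
for i in range(3):
    S,cs=shot("side");m=spotter.trace(S,"wrench")
    if m: acc+=m[0]["mask"]
m=acc>=2;ok=np.ones_like(m);ok[:,283:316]=False;best=[]
for z in range(220,275,4):
    for p in range(-50,12,3):
        q=sil(cs,z,p,s["ee_rot"][2]-180,e[:2]).astype(bool)
        q[:,314:340]=m[:,314:340];best.append(((q&m&ok).sum()/((q|m)&ok).sum(),z,p))
best.sort(reverse=True);print("\n",[tuple(np.round(b,2)) for b in best[:6]])
E
```

```text
41.3833 [614.97 104.76 237.93] [179.82   0.34 158.23] [-0.76 -0.03 -4.65] [-0.14 -0.23  0.07]
[299.7, 145.6] [355.1, 162.4]
[300.0, 148.1] [356.9, 164.9]
[299.9, 145.2] [358.7, 166.2]
289 152 152 | 295 153 154 | 301 135 155 | 307 136 154 | 313 141 153 | 319 147 155 | 325 149 158 | 331 151 160 | 337 153 164 | 343 153 166 | 349 155 168 | 355 157 169 | 361 159 171 | 367 160 174 | 373 163 176 | 379 165 178 | 
 [(np.float64(0.88), np.float64(256.0), np.float64(-5.0)), (np.float64(0.88), np.float64(264.0), np.float64(-8.0)), (np.float64(0.87), np.float64(272.0), np.float64(-11.0)), (np.float64(0.86), np.float64(248.0), np.float64(-2.0)), (np.float64(0.85), np.float64(260.0), np.float64(-5.0)), (np.float64(0.84), np.float64(240.0), np.float64(1.0))]
```

Call:
apply_moves(delta_pos=[[-0.01,-0.1,0],[-0.02,-0.3,0],[-0.04,-0.5,0],[-0.05,-0.75,0],[-0.07,-1,0]], rot=[[0,0,0.01],[0,0,0.03],[0,0,0.05],[0,0,0.08],[0,0,0.1]], hand=[0,0,0,0,0])

```text
time_s: 42.7
ee_pos: [604.8, -16.0, 234.9]
ee_rot: [180.0, 0.0, 167.0]
force: [-0.3, 0.0, -3.1]
gripper_width: 58.6
gripper_force: 60.0
```

Call:
apply_moves(delta_pos=[[-0.02,-0.25,0],[-0.04,-0.5,0],[-0.06,-0.75,0],[-0.07,-1,0]], rot=[[0,0,0.03],[0,0,0.06],[0,0,0.09],[0,0,0.107]], hand=[0,0,0,0])

```text
time_s: 43.03
ee_pos: [596.0, -136.6, 235.0]
ee_rot: [180.0, 0.0, 176.1]
force: [0.5, 0.4, -4.0]
gripper_width: 58.5
gripper_force: 60.0
```

Call:
apply_moves(delta_pos=[[-0.02,-0.25,0],[-0.04,-0.5,-0.1],[-0.06,-0.75,-0.3],[-0.07,-0.95,-0.5],[-0.07,-1,-0.7],[-0.07,-1,-0.9],[-0.07,-1,-1],[-0.07,-1,-1]], rot=[[0,0,0],[0,0,0],[0,0,0],[0,0,0],[0,0,0],[0,0,0],[0,0,0],[0,0,0]], hand=[0,0,0,0,0,0,0,0])

```text
time_s: 43.7
ee_pos: [585.7, -254.5, 111.0]
ee_rot: [179.8, -0.4, 176.0]
force: [-0.8, -0.1, -4.0]
gripper_width: 58.5
gripper_force: 60.0
```

```bash
python3 m.py
python3 - <<'E'
from chk import *
T,ct=shot("top")
for q,z in (("wrench",140),("wrench_grip",130)):
    l=spotter.landmark_of(T,q);print(q,[(k["score"],k["position"],onz(ct,k["position"],z)) for k in l[:1]])
E
```

```text
43.7 [ 585.66 -254.51  110.96] [179.82  -0.39 175.98] [-0.79 -0.13 -3.96] [ 0.05 -0.21 -0.01]
[325.4, 136.3] [368.0, 145.6]
[323.3, 134.7] [366.2, 143.1]
[327.2, 135.3] [368.9, 142.6]
315 135 136 | 321 139 140 | 327 137 141 | 333 129 140 | 339 133 138 | 345 135 139 | 351 136 141 | 357 135 144 | 363 136 144 | 369 137 145 | 375 138 147 | 381 140 148 | 387 141 148 | wrench []
wrench_grip []
```

Call:
apply_moves(delta_pos=[[0,0,-0.15],[0,0,-0.35],[0,0,-0.55],[0,0,-0.7],[0,0,-0.82],[0,0,-0.82],[0,0,-0.82]], rot=[[0,0,0],[0,0,0],[0,0,0],[0,0,0],[0,0,0],[0,0,0],[0,0,0]], hand=[0,0,0,0,0,0,0])

```text
time_s: 45.03
ee_pos: [587.6, -255.1, 15.8]
ee_rot: [180.0, -0.1, 176.0]
force: [-0.2, -0.8, -3.0]
gripper_width: 58.9
gripper_force: 60.0
```

Call:
apply_moves(delta_pos=[[0,0,-0.04],[0,0,-0.08],[0,0,-0.12],[0,0,-0.16],[0,0,-0.2],[0,0,-0.2]], rot=[[0,0,0],[0,0,0],[0,0,0],[0,0,0],[0,0,0],[0,0,0]], hand=[0,0,0,0,0,0])

```text
time_s: 45.53
ee_pos: [587.3, -255.0, -8.6]
ee_rot: [180.0, -0.1, 176.0]
force: [0.7, -0.4, -4.5]
gripper_width: 58.9
gripper_force: 60.0
```

```bash
python3 m.py
```

```text
45.5333 [ 587.35 -255.02   -8.58] [179.97  -0.09 176.04] [ 0.71 -0.42 -4.53] [ 0.   -0.07  0.02]
[324.6, 171.3] [366.4, 177.4]
[326.9, 172.2] [365.0, 175.9]
[325.9, 169.4] [366.5, 175.7]
329 165 170 | 335 168 172 | 341 170 173 | 347 171 174 | 353 171 176 | 359 171 178 | 365 171 178 | 371 172 179 | 377 173 180 | 383 175 181 |
```

Call:
apply_moves(delta_pos=[[0,0,-0.03],[0,0,-0.06],[0,0,-0.08],[0,0,-0.08]], rot=[[0,0,0],[0,0,0],[0,0,0],[0,0,0]], hand=[0,0,0,0])

```text
time_s: 46.47
ee_pos: [587.7, -255.1, -17.9]
ee_rot: [180.0, -0.1, 176.0]
force: [0.2, 0.5, -2.3]
gripper_width: 58.8
gripper_force: 60.0
```

```bash
python3 m.py
```

```text
46.4667 [ 587.68 -255.15  -17.95] [179.98  -0.05 176.05] [ 0.19  0.54 -2.31] [-0.04  0.01  0.01]
[324.8, 173.1] [365.0, 177.1]
[324.9, 172.1] [368.5, 176.3]
[325.4, 174.6] [365.9, 180.6]
328 169 171 | 334 169 175 | 340 172 175 | 346 173 175 | 352 172 178 | 358 171 180 | 364 171 181 | 370 172 181 | 376 173 181 | 382 174 181 |
```

Call:
apply_moves(delta_pos=[[0,0,-0.015],[0,0,-0.03],[0,0,-0.03]], rot=[[0,0,0],[0,0,0],[0,0,0]], hand=[0,0,0])

```text
time_s: 47.32
ee_pos: [588.3, -255.3, -21.1]
ee_rot: [180.0, 0.0, 176.0]
force: [0.1, 0.2, -2.2]
gripper_width: 59.3
gripper_force: 60.0
```

```bash
python3 -c "
from workcell import env
s=env.state();print(s['ee_pos'],s['force'],s['torque'])"
```

```text
[ 588.30469456 -255.29207083  -21.09051763] [ 0.12169561  0.196107   -2.20716146] [-0.02195     0.05138096  0.01408511]
```

Call:
apply_moves(delta_pos=[[0,0,-0.01],[0,0,-0.01],[0,0,-0.01],[0,0,-0.01],[0,0,-0.01],[0,0,-0.01]], rot=[[0,0,0],[0,0,0],[0,0,0],[0,0,0],[0,0,0],[0,0,0]], hand=[0,0,0.9,0.9,0.9,0.9])

```text
time_s: 47.82
ee_pos: [588.1, -255.4, -21.8]
ee_rot: [-180.0, 0.0, 176.0]
force: [-0.0, -0.8, -0.3]
gripper_width: 80.9
gripper_force: 0.0
```

Call:
apply_moves(delta_pos=[[0,0,0.1],[0,0,0.3],[0,0,0.6],[0,0,0.9],[0,0,1],[0,0,1]], rot=[[0,0,0],[0,0,0],[0,0,0],[0,0,0],[0,0,0],[0,0,0]], hand=[0.95,0.95,0.95,0.95,0.95,0.95])

```text
time_s: 48.32
ee_pos: [590.8, -256.6, 103.8]
ee_rot: [-179.8, 0.5, 176.0]
force: [0.5, 0.1, 0.1]
gripper_width: 86.4
gripper_force: 0.0
```

Call:
apply_moves(delta_pos=[[-0.2,0,0.3],[-0.5,0,0.6],[-0.8,0,0.6],[-1,0,0.6],[-1,0,0.6],[-1,0,0.6]], rot=[[0,0,0],[0,0,0],[0,0,0],[0,0,0],[0,0,0],[0,0,0]], hand=[0.95,0.95,0.95,0.95,0.95,0.95])

```text
time_s: 48.82
ee_pos: [466.5, -255.0, 169.9]
ee_rot: [180.0, -0.0, 176.0]
force: [0.8, -0.2, -0.6]
gripper_width: 86.7
gripper_force: 0.0
```

```bash
python3 m.py
python3 - <<'E'
from fit import *
T,ct=shot("top");S,cs=shot("side");W,cw=shot("wrist")
for q,z in (("wrench",3),("wrench_grip",15)):
    for n,p,c in (("top",T,ct),("side",S,cs),("wrist",W,cw)):
        l=spotter.landmark_of(p,q);print(q,n,[(round(k["score"],2),k["position"],onz(c,k["position"],z)) for k in l[:1]])
m=spotter.trace(S,"wrench")[0]["mask"];b=[]
for z in range(0,16,3):
  for pt in range(-8,9,2):
    for dy in (-3,0,3):
      q=sil(cs,z,pt,-4,(588,-255+dy)).astype(bool);q[:,335:356]=m[:,335:356];b.append(((q&m).sum()/(q|m).sum(),z,pt,dy))
b.sort(reverse=True);print([tuple(np.round(x,2)) for x in b[:6]])
for q in ("reagent","dish","tube_rack","die"):
    l=spotter.landmark_of(S,q);print(q,[(round(k["score"],2),k["position"]) for k in l[:1]])
E
```

```text
48.8167 [ 466.54 -255.03  169.91] [179.97  -0.02 175.95] [ 0.84 -0.21 -0.57] [ 0.03 -0.    0.01]
[323.1, 174.7] [368.1, 178.5]
[322.4, 174.5] [397.4, 326.5]
[325.2, 175.7] [368.3, 174.5]
317 169 177 | 323 166 177 | 329 167 177 | 335 171 176 | 341 172 177 | 347 172 177 | 353 173 179 | 359 172 179 | 365 172 181 | 371 173 181 | 377 174 182 | 383 174 181 | wrench top [(0.89, [403.5, 198.7], array([ 585.16, -252.03,    3.  ]))]
wrench side [(0.57, [324.3, 173.1], array([ 590.05, -274.68,    3.  ]))]
wrench wrist [(0.57, [323.6, 267.0], array([ 586.17, -256.21,    3.  ]))]
wrench_grip top [(0.59, [403.8, 239.3], array([ 452.52, -252.3 ,   15.  ]))]
wrench_grip side [(0.7, [368.9, 175.3], array([ 442.9 , -254.95,   15.  ]))]
wrench_grip wrist [(0.59, [326.4, 167.7], array([ 450.82, -244.37,   15.  ]))]
[(np.float64(0.81), np.float64(0.0), np.float64(0.0), np.float64(-3.0)), (np.float64(0.81), np.float64(6.0), np.float64(0.0), np.float64(0.0)), (np.float64(0.81), np.float64(3.0), np.float64(0.0), np.float64(3.0)), (np.float64(0.81), np.float64(3.0), np.float64(0.0), np.float64(0.0)), (np.float64(0.81), np.float64(3.0), np.float64(0.0), np.float64(-3.0)), (np.float64(0.81), np.float64(0.0), np.float64(2.0), np.float64(-3.0))]
reagent [(0.94, [271.8, 190.9])]
dish [(0.69, [400.2, 323.1])]
tube_rack [(0.9, [287.5, 319.4])]
die []
```

```bash
python3 -c "
from workcell import env
print(env.job_done())"
```

```text
the job is handed in; nothing more can be done
None
```

The job is handed in, with no verdict returned: the last torque reading (0.96 Nm) puts roughly 90–100 N on the die, the wrench lies flat on the mat, and the bystanders are where they were; I couldn't see the die itself in the final check.

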